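# Ratchet a slack drum-tuning nut up to its washer

## Robot

A 6-joint arm with a two-finger parallel gripper is mounted at the origin on the work surface. World frame = base frame: x ahead of the robot, y to its left, z up, the work surface at z = 0. Lengths are in m, angles in rad, forces in N, time in s.
With the tool pointing down it reaches from about 0.325 to 0.85 m from the base axis. Payload 15.5 kg.
Tool frame: the origin (TCP) lies at the centre of the arm's flange, where the gripper is bolted on; the fingertips stand 191 mm ahead of it and the grasp point (between the pads) lies 172 mm ahead of it; z points along the fingers, y is the direction in which the jaws open and shut (so a half turn about z gives the same grasp; the last joint's range is limited). The gripper opens to 91 mm and grips with 3 to 60 N. Pads are 32 mm wide; open, the fingers measure 118 mm over their backs; the gripper's body (76 mm by 178 mm) begins 60 mm behind the grasp point.
Start: joints at [-1.391, 0.494, 1.345, -0, 1.302, -0.096], TCP at [0.17, -0.601, 0.405] pointing down, gripper open.
Joint ranges: [-2.91, 2.91], [-0.82, 2.16], [0.22, 2.67], [-1.22, 4.37], [0.12, 2.79], [-3.08, 3.08]. Speed limits (rad/s): [1.89, 1.89, 2.57, 3.01, 3.01, 3.01].

## Interface

Orientations are given as a 3x3 rotation matrix whose columns are the frame's x, y, z axes.
In Python, from rig import bot gives the robot as it stands.
- The arm moves only by the tool drive_tool, never from a script. Its argument "series" is one flat list of numbers, 7 for each row, row after row: the turn, a rotation vector about the world's x, y, z in degrees, then the shift along the world's x, y, z in mm, then the opening, from -1 (shut) to 1 (fully open). In form: [wx, wy, wz, tx, ty, tz, hand, wx, wy, wz, tx, ty, tz, hand, ...]. A call has 1 to 5 rows; each row is the pose to reach, as a shift and turn from the pose commanded when the call began; what a row does not reach only later rows make up. A row lasts 1/12 s, in which the tool goes at most 41.7 mm and 7.16 degrees, less where a joint would pass 70% of its speed; a pose out of reach is approached as far as the arm can. A call with a gripper value outside its range is refused whole. The fingers move at their own pace and stop on an object; the grip force is fixed at half the most. Time passes only in rows, so rows that repeat a pose let the fingers close. It gives the time, the measured TCP pose, the force and the opening at its end, in the units of the state.
- bot.sense(): the state, without advancing time (a new reading comes with each control period).
- bot.snapshot(name): name is "scene" or "side" or "wrist"; returns the picture (420x560x3 uint8, blue, green, red); there is no depth.
- bot.camera_params(name): a dict with "camera_matrix" (3x3 intrinsics, pixels), "cam_to_world" (4x4, takes a point from camera to world coordinates). Camera axes: x right, y down, z forward; pixel columns grow to the right and rows downward; lengths in m; the calibration is good to about 2 mm. The wrist camera is an equidistant fisheye: a pixel r from the principal point sees the ray r / f radians off the axis. A picture is of the moment at which its call begins: read the wrist's pose just before it. camera_params takes no time and is no camera call; for the wrist camera it gives the pose at the moment of the call.
- bot.close_job(): hands the job in, once; it reports no verdict.
Trained networks look in the newest picture that a camera, given by its name, has taken for a name from the list of things; names that differ only in an ending like _2 or _b are one class to them, and where a whole thing is asked for, a point or a joint stands for the part that bears it (a point fixed in the world has none). Each returns a list of dicts, best first, with "p" (0 to 1); they miss things now and then, are a little off and sometimes report something else, mostly with a low value. They report only what shows in the picture. A call takes as long as a camera call. They do not tell look-alikes from the thing itself.
- bot.regions_of(camera, target): "region" (420x560 bool, what is visible of it).
- bot.place_of(camera, target): "xyz" ([x, y, z] in m, in world coordinates, good to about 4 mm: a listed point, or the origin of a listed thing).
The state is a dict: "t": time; "q": joint angles; "joint_velocities": joint speeds; "joint_efforts": joint torques, N m; "ee_pos": TCP position; "ee_rot": TCP orientation; "contact_force": force on the tool from outside, world axes, zero at the start; "wrist_torque": the same for the moment, N m; "opening": opening from 0.0 (shut) to 1.0 (fully open).
Only numpy, scipy, OpenCV 4.12 (cv2) and the standard library are available. Lean on these libraries where they do the work, as an engineer would, in place of code of your own. Each camera call takes 0.05 s, during which the arm holds its last target. There are 200 camera calls.

## Task

Take the ratchet wrench from its wooden rest, fit its socket fully over the slack brass tuning nut on the hand drum, and tighten the nut clockwise by swinging the wrench back and forth until the red washer under it has just begun to turn with it (about 5 to 25 degrees, then stop). Press no harder than needed (under 20 N downwards on the nut), never touch the drum with the gripper, and leave the other things alone. Then lift the wrench off and lay it back in its rest.

Things in the scene. Friction and masses are not known exactly. Their poses are not given: they have to be found in the camera images.
- wrench_grip (a point): Middle of the ratchet wrench's straight bar handle (16 mm wide, 18 mm high, black with a red end), where to grip it. x points along the handle away from the head, z up. The socket axis is 105 mm from here along -x, the handle ends 90 mm from here along +x. The balance point is about 40 mm towards the head. At the start the handle lies level in the rest.
- wrench: The same ratchet wrench, about 0.4 kg: round steel head (50 mm across, 18 mm thick) on a bar handle. Origin at the socket's mouth, axes as wrench_grip. It drives clockwise seen from above and slips counter-clockwise with little drag (under 0.02 N m), clicking every 12 degrees. After each return, play in ratchet, socket and grip takes up 15 to 35 degrees before the nut moves.
- socket_mouth (a point): Centre of the open lower end of the wrench's square socket: hole 19.5 mm square, 14 mm deep, 26.5 mm outside. It is 27 mm below the level of wrench_grip, on the head's axis; axes as wrench_grip. The square hole turns in the head: its angle is not the handle's and is not measured.
- nut_top (a point): Centre of the flat top of the slack brass tuning nut, 104 mm above the table: square, 18 mm across flats, 18 mm high, its uppermost 3.5 mm tapering to 14.4 mm square. The axes are the drum's (x from the nut to the drum's middle); how far the nut is turned is not measured. Fully fitted, the socket's mouth is 14 mm below this point.
- drum: Low wooden hand drum, fixed to the table, 172 mm across and 72 mm high, origin under its middle. The nut's axis is 115 mm from its middle along its -x; the ear reaches 137 mm out. Lugs reach 105 mm out, all lower than 73 mm except the nut and its post.
- washer (a joint): Turn of the red washer (42 mm disc with pointer) under the nut, rad, 0 at the start, growing clockwise. The nut turns stiffly (0.25 N m) and alone for 50 to 110 degrees, different each time; then it bears on the washer, which turns along with it, and about 0.7 N m is needed.
- post (a joint): How far the cushioned post with nut and washer is pressed down, in m: 5 N per mm.
- rest_mid (a point): Wooden wrench rest, fixed: base 160 x 56 mm, 6 mm high, with two open saddles 120 mm apart (22 mm high under the handle, 24 mm wide at the bottom, cheeks flaring outwards, ending 38 mm above the table). This point is midway between them, 31 mm above the table, where wrench_grip lies when in the rest; x along the handle to its free end. Room for fingers between the saddles.
- bowl: Brass bowl, 110 mm wide, 35 mm high: leave alone.
- mallet: Small hammer with wooden handle, 200 mm: leave alone.
- woodblock: Wood block 120 x 50 x 50 mm: leave alone.
- bells: Cluster of dark steel bells on a wooden stick, 32 mm high: leave alone.
- spare_socket: Loose steel socket, 28 mm across, 38 mm high: leave alone.
- shaker: Orange egg shaker, 44 mm across, 54 mm high: leave alone.
Mind the look-alikes: they are no part of the job. Leave any blue or green look-alike of the part that bears rest_mid alone.

How it is judged:
By the outcome, as a careful person would: the job done as asked, in the order asked, and still so for the second after the job is handed in, with the robot touching nothing.
It also fails if it takes over 72 s, if anything falls off the work surface, if the arm or the gripper's body presses on something with over 40 N, if the wrist force passes 120 N, or if a joint passes its speed limit or range.

## Working session

There is one attempt and no reset: what is moved stays moved. The work goes in short steps, Python scripts to look and compute and a tool call to move; the robot and the scene stay as the last step left them, time stands still between calls to the robot, and variables do not carry over. Pictures are saved under pics/ and viewed, about 8 in all and at most 12, crops included, and the job is handed in when it is done.

Besides the shell and the picture viewer there is one more tool, called as name(argument=value, ...) on one line, values as JSON. drive_tool: Moves the arm, as the interface text tells. Its arguments: {"type":"object","properties":{"series":{"type":"array","items":{"type":"number"}}},"required":["series"]}

```bash
mkdir -p pics; ls
cat > h.py <<'E'
import numpy as np, cv2
from rig import bot
def show(*n):
    for k in n: cv2.imwrite(f"pics/{k}.png", bot.snapshot(k.split('_')[0]))
def places(cam,names):
    bot.snapshot(cam)
    for n in names:
        for d in bot.place_of(cam,n)[:3]: print(cam,n,np.round(d["xyz"],4),round(d["p"],2))
def proj(cam,P):
    c=bot.camera_params(cam);K=np.array(c["camera_matrix"]);T=np.linalg.inv(np.array(c["cam_to_world"]))
    p=T[:3,:3]@np.array(P)+T[:3,3]
    if cam=="wrist":
        th=np.arctan2(np.hypot(p[0],p[1]),p[2]);r=th/np.hypot(p[0],p[1]);return np.array([K[0,0]*r*p[0]+K[0,2],K[1,1]*r*p[1]+K[1,2]])
    q=K@p;return q[:2]/q[2]
def ray(cam,uv):
    c=bot.camera_params(cam);K=np.array(c["camera_matrix"]);T=np.array(c["cam_to_world"])
    a=(uv[0]-K[0,2])/K[0,0];b=(uv[1]-K[1,2])/K[1,1]
    if cam=="wrist":
        r=np.hypot(a,b);d=np.array([a/r*np.sin(r),b/r*np.sin(r),np.cos(r)])
    else: d=np.array([a,b,1.])
    d=T[:3,:3]@d;return T[:3,3],d/np.linalg.norm(d)
def atz(cam,uv,z):
    o,d=ray(cam,uv);return o+d*(z-o[2])/d[2]
def tri(rs):
    A=0;B=0
    for o,d in rs:
        M=np.eye(3)-np.outer(d,d);A=A+M;B=B+M@o
    return np.linalg.solve(A,B)
E
python3 - <<'E'
from h import *
a=bot.snapshot("scene");b=bot.snapshot("side")
cv2.imwrite("pics/both.png",cv2.resize(np.vstack([a,b]),None,fx=.71,fy=.71))
cv2.imwrite("pics/scene.png",a)
for c in("scene","side"): places(c,["wrench_grip","socket_mouth","nut_top","drum","rest_mid"]);print(bot.camera_params(c)["cam_to_world"])
s=bot.sense();print(s["t"],s["ee_rot"],s["opening"])
E
```

```text
pics
scene wrench_grip [ 0.4971 -0.2531  0.0315] 0.58
scene socket_mouth [ 0.5575 -0.1665  0.0046] 0.88
scene nut_top [0.516  0.0944 0.1059] 0.86
scene nut_top [0.6166 0.1423 0.0032] 0.2
scene drum [6.181e-01 1.434e-01 5.000e-04] 0.8
scene rest_mid [ 0.2758 -0.254   0.0331] 0.94
scene rest_mid [ 0.4341 -0.4532  0.0315] 0.94
scene rest_mid [ 0.4972 -0.2492  0.0301] 0.8
[[ 0.20082817  0.77520657 -0.59893474  1.10741341]
 [ 0.9795345  -0.15052793  0.13361703 -0.12024799]
 [ 0.01342439 -0.6135113  -0.78957183  0.90105656]
 [ 0.          0.          0.          1.        ]]
side wrench_grip [ 0.4926 -0.253   0.0297] 0.57
side socket_mouth [ 0.5575 -0.1649  0.0006] 0.58
side nut_top [0.5175 0.091  0.104 ] 0.58
side drum [ 0.623   0.1409 -0.0054] 0.82
side rest_mid [ 0.4972 -0.2509  0.0268] 0.94
side rest_mid [ 0.2787 -0.2559  0.0299] 0.93
side rest_mid [ 0.4388 -0.4521  0.0346] 0.57
[[-0.97195722 -0.14450542  0.18551911  0.3520484 ]
 [-0.23447181  0.65574199 -0.71765272  0.6937593 ]
 [-0.01794797 -0.74102674 -0.67123561  0.74875371]
 [ 0.          0.          0.          1.        ]]
0.7 [[ 9.62210737e-01  2.72305890e-01  1.65441195e-05]
 [ 2.72305890e-01 -9.62210736e-01 -4.21831832e-05]
 [ 4.43220015e-06  4.50941730e-05 -9.99999999e-01]] 0.999273229627272
```

View pics/both.png

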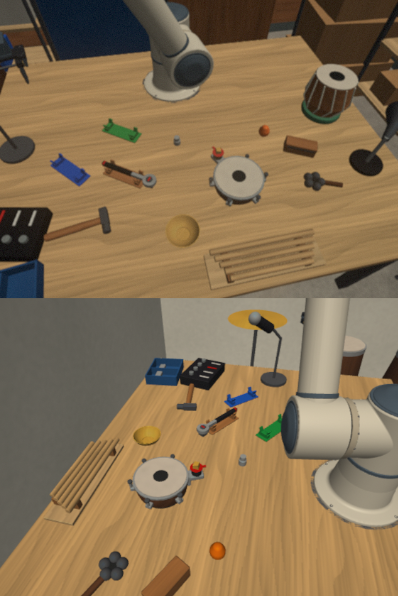

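The scene shows the wrench lying in the wooden rest at about (172,243) in full scene pixels, head at (208,253). The blue (98,240) and green (170,184) rests are look-alikes. Slack nut with red washer is at (305,217). The spare socket is at (249,199). I choose the wrench in the wooden rest and the brass nut over the red washer, and move above the wrench for a close check.

drive_tool(series=[0,0,3.2,27,29,0,1,0,0,6.4,54,58,0,1,0,0,9.6,81,87,0,1,0,0,12.8,108,116,0,1,0,0,16,135,145,0,1])

```text
t: 1.12
ee_pos: [0.306, -0.4549, 0.4048]
ee_rot: [[0.849, 0.529, 0.0], [0.529, -0.849, -0.0], [0.0, 0.0, -1.0]]
contact_force: [1.1, -0.7, 0.3]
opening: 1.002
```

drive_tool(series=[0,0,3.2,27,29,0,1,0,0,6.4,54,58,0,1,0,0,9.6,81,87,0,1,0,0,12.8,108,116,0,1,0,0,16,135,145,0,1])

```text
t: 1.53
ee_pos: [0.4412, -0.3098, 0.4049]
ee_rot: [[0.67, 0.743, 0.0], [0.743, -0.67, -0.0], [-0.0, 0.0, -1.0]]
contact_force: [1.5, -0.6, 0.2]
opening: 0.996
```

drive_tool(series=[0,0,3,27,29,0,1,0,0,6,55,59,-20,1,0,0,6,55,59,-40,1,0,0,6,55,59,-40,1])

```text
t: 1.87
ee_pos: [0.4957, -0.2502, 0.3617]
ee_rot: [[0.588, 0.809, -0.004], [0.809, -0.588, 0.003], [-0.0, -0.004, -1.0]]
contact_force: [-0.6, -0.6, -1.8]
opening: 0.999
```

Run:
```python
from h import *
show("wrist_1")
c=bot.camera_params("wrist");print(np.round(c["cam_to_world"],3),c["camera_matrix"])
for n in ["wrench_grip","socket_mouth","rest_mid"]:
    for d in bot.place_of("wrist",n)[:3]: print(n,np.round(d["xyz"],4),round(d["p"],2),np.round(proj("wrist",d["xyz"])))
```

```text
[[ 0.809 -0.561 -0.178  0.546]
 [-0.588 -0.773 -0.238 -0.183]
 [-0.004  0.297 -0.955  0.344]
 [ 0.     0.     0.     1.   ]] [[325.1922621    0.         280.85902178]
 [  0.         325.1922621  207.50267238]
 [  0.           0.           1.        ]]
wrench_grip [ 0.4974 -0.2524  0.0287] 0.67 [282. 194.]
rest_mid [ 0.4325 -0.4485  0.0306] 0.95 [331. 344.]
rest_mid [ 0.4976 -0.2489  0.033 ] 0.81 [279. 191.]
```

View pics/wrist_1.png

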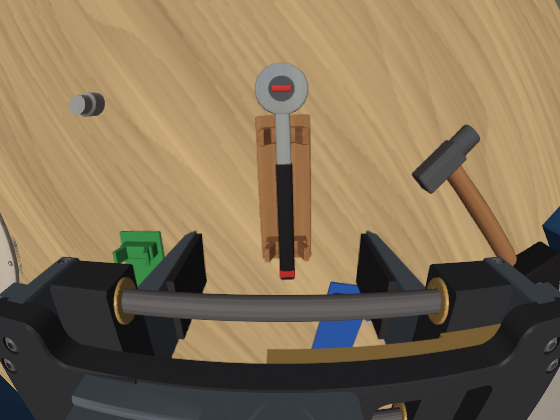

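The wrist picture shows the wrench in the brown wooden rest: head centre (281,88), red handle end (287,275). The spare socket is at (88,104), and the green and blue rests sit beside it.

Run:
```python
from h import *
a=atz("wrist",(281,88),.041);b=atz("wrist",(287,271),.040)
d=a-b;print(a,b,np.linalg.norm(d[:2]),np.degrees(np.arctan2(d[1],d[0])),"grip",a[:2]-.105*d[:2]/np.linalg.norm(d[:2]))
P=[atz("wrist",p,.006) for p in((256,116),(310,114),(264,262),(312,262))]
print(np.round(P,4),np.mean(P,0))
e=(P[0]+P[1]-P[2]-P[3]);print(np.degrees(np.arctan2(e[1],e[0])),np.linalg.norm(e)/2)
# grip height from views
est=[]
for c in("scene","side","wrist"):
    bot.snapshot(c)
    r=bot.regions_of(c,"wrench")
    if r:
        m=r[0]["region"].astype(np.uint8);u=cv2.moments(m,True);uv=(u["m10"]/u["m00"],u["m01"]/u["m00"]);print(c,r[0]["p"],uv);est.append(ray(c,uv))
        w=m; np.save(f"m_{c}",m)
print("tri centroid",tri(est))
```

```text
[ 0.55854347 -0.16904483  0.041     ] [ 0.4538289  -0.32287683  0.04      ] 0.18608982651186767 55.75659415987503 grip [ 0.49945894 -0.25584355]
[[ 0.5219 -0.1754  0.006 ]
 [ 0.5682 -0.2066  0.006 ]
 [ 0.4289 -0.3126  0.006 ]
 [ 0.4741 -0.3459  0.006 ]] [ 0.4982643  -0.26014943  0.006     ]
55.90183267902824 0.16693547152663818
scene 0.88 (187.31038961038962, 246.02467532467531)
side 0.76 (301.10099337748346, 174.76490066225165)
wrist 0.93 (279.23671185711214, 144.50527221863567)
tri centroid [ 0.5230116  -0.21488981  0.031248  ]
```

drive_tool(series=[0,0,1.7,2.5,-1.5,-35,1,0,0,1.7,2.5,-1.5,-70,1,0,0,1.7,2.5,-1.5,-100,1,0,0,1.7,2.5,-1.5,-100,1,0,0,1.7,2.5,-1.5,-100,1])

```text
t: 2.78
ee_pos: [0.4975, -0.2539, 0.2643]
ee_rot: [[0.567, 0.824, -0.002], [0.824, -0.567, 0.002], [-0.0, -0.003, -1.0]]
contact_force: [0.1, -1.2, 0.9]
opening: 0.999
```

Run:
```python
from h import *
s=bot.sense();print(s["ee_pos"],np.degrees(np.arctan2(s["ee_rot"][1][0],s["ee_rot"][0][0])),s["contact_force"],s["wrist_torque"])
show("wrist_2")
for n in ["wrench_grip","rest_mid"]:
    for d in bot.place_of("wrist",n)[:2]: print(n,np.round(d["xyz"],4),round(d["p"],2))
m=cv2.imread("pics/wrist_2.png");cv2.imwrite("pics/w2.png",m)
```

```text
[ 0.49745311 -0.2538909   0.26433917] 55.48572191564017 [ 0.14296487 -1.24037158  0.90593588] [-0.05075589 -0.01359509 -0.02306755]
wrench_grip [ 0.498  -0.2524  0.0314] 0.86
wrench_grip [ 6.805e-01 -4.123e-01  5.000e-04] 0.64
rest_mid [ 0.4985 -0.2513  0.0277] 0.63
```

View pics/wrist_2.png

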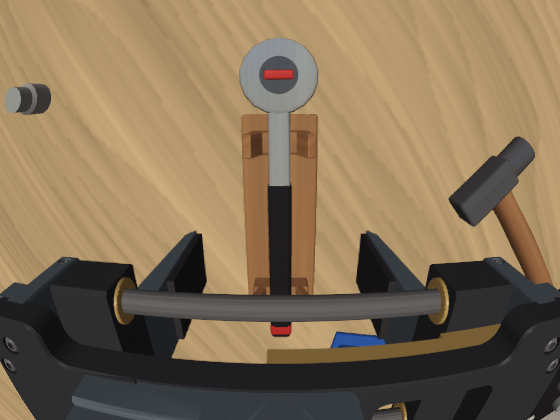

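The wrench is centred between the fingers (handle column x≈280, head (279,75), end (281,330)) and aligned; I go down and close.

drive_tool(series=[0,0,0,0,0,-25,1,0,0,0,0,0,-50,1,0,0,0,0,0,-62,1,0,0,0,0,0,-62,1,0,0,0,0,0,-62,-1])

```text
t: 3.35
ee_pos: [0.4981, -0.2541, 0.2039]
ee_rot: [[0.566, 0.824, 0.001], [0.824, -0.566, -0.001], [0.0, 0.001, -1.0]]
contact_force: [-0.6, -0.8, 0.5]
opening: 0.954
```

drive_tool(series=[0,0,0,0,0,0,-1,0,0,0,0,0,0,-1,0,0,0,0,0,0,-1,0,0,0,0,0,0,-1,0,0,0,0,0,0,-1])

```text
t: 3.77
ee_pos: [0.4978, -0.2539, 0.2032]
ee_rot: [[0.566, 0.824, 0.001], [0.824, -0.566, -0.0], [0.0, 0.001, -1.0]]
contact_force: [0.4, -0.2, 0.1]
opening: 0.593
```

drive_tool(series=[0,0,0,0,0,0,-1,0,0,0,0,0,0,-1,0,0,0,0,0,0,-1,0,0,0,0,0,0,-1,0,0,0,0,0,0,-1])

```text
t: 4.18
ee_pos: [0.4977, -0.2539, 0.2027]
ee_rot: [[0.566, 0.824, -0.0], [0.824, -0.566, 0.0], [-0.0, -0.0, -1.0]]
contact_force: [-0.2, -0.5, 0.7]
opening: 0.227
```

drive_tool(series=[0,0,0,0,0,0,-1,0,0,0,0,0,0,-1,0,0,0,0,0,0,-1,0,0,0,0,0,0,-1,0,0,0,0,0,0,-1])

```text
t: 4.6
ee_pos: [0.4975, -0.2537, 0.2027]
ee_rot: [[0.566, 0.824, -0.001], [0.824, -0.566, 0.0], [-0.0, -0.001, -1.0]]
contact_force: [-1.5, 1.7, 2.0]
opening: 0.173
```

drive_tool(series=[0,0,0,0,0,5,-1,0,0,0,0,0,20,-1,0,0,0,0,0,50,-1,0,0,0,0,0,80,-1,0,0,0,0,0,110,-1])

```text
t: 5.02
ee_pos: [0.4976, -0.2538, 0.314]
ee_rot: [[0.566, 0.824, -0.0], [0.824, -0.566, 0.0], [-0.0, -0.0, -1.0]]
contact_force: [0.8, 0.5, -4.3]
opening: 0.176
```

drive_tool(series=[0,0,0,0,0,35,-1,0,0,0,0,0,50,-1,0,0,0,0,0,50,-1,0,0,0,0,0,50,-1,0,0,0,0,0,50,-1])

```text
t: 5.43
ee_pos: [0.4973, -0.2537, 0.3615]
ee_rot: [[0.566, 0.824, -0.001], [0.824, -0.566, 0.001], [-0.0, -0.002, -1.0]]
contact_force: [-0.1, -0.2, -5.4]
opening: 0.172
```

Run:
```python
from h import *
s=bot.sense();print(s["t"],s["ee_pos"],np.degrees(np.arctan2(s["ee_rot"][1][0],s["ee_rot"][0][0])),s["contact_force"],s["wrist_torque"],s["opening"])
for c in("wrist","side","scene"):
    places(c,["wrench_grip","socket_mouth","nut_top","drum"])
R=np.array(s["ee_rot"]);p=np.array(s["ee_pos"])
print("nominal mouth",p+R@[.105,0,.172+.027])
show("wrist_3")
```

```text
5.4333 [ 0.49733796 -0.25366715  0.3614853 ] 55.499174661634775 [-0.1233805  -0.1619445  -5.41290212] [-0.21944516  0.12360755  0.04383625] 0.1724857054075187
wrist wrench_grip [ 0.4992 -0.2537  0.1918] 0.58
side wrench_grip [ 0.4945 -0.2517  0.1847] 0.55
side socket_mouth [ 0.557  -0.1637  0.1582] 0.84
side nut_top [0.516  0.0868 0.1044] 0.67
side drum [ 0.6194  0.1394 -0.0013] 0.96
scene wrench_grip [ 0.4973 -0.2529  0.1917] 0.85
scene nut_top [0.518  0.0935 0.1064] 0.82
scene drum [0.6168 0.1452 0.0026] 0.7
nominal mouth [ 0.55652838 -0.16695192  0.16248037]
```

View pics/wrist_3.png

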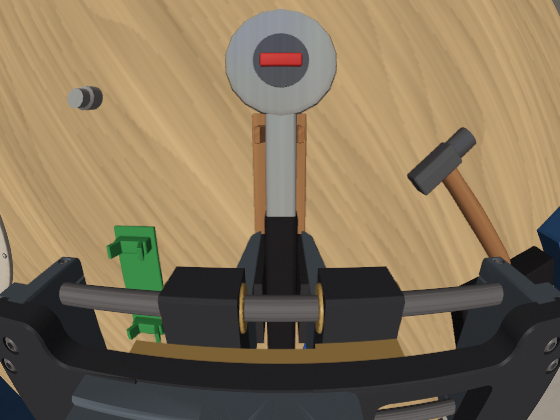

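The wrench is held level, with its head at (281,62) in the wrist view and lifted clear of the rest. Next I locate the head in the tool frame and refine the nut's position.

Run:
```python
from h import *
s=bot.sense();R=np.array(s["ee_rot"]);p=np.array(s["ee_pos"])
nom=p+R@[.105,0,.172-.009];print("nom head top",nom,"px",proj("wrist",nom))
for z in(.19,.198,.205):
    q=atz("wrist",(281,62),z);print(z,q,R.T@(q-p))
# head circle fits: edge pixels left/right 225..337 -> apparent diameter
a=atz("wrist",(225.5,62),nom[2]);b=atz("wrist",(337,62),nom[2]);print("width",np.linalg.norm(a-b))
m={}
for c in("scene","side"):
    im=bot.snapshot(c);m[c]=im
    print(c,"head top px",proj(c,nom),"nut",proj(c,[.517,.092,.104]))
A=proj("scene",nom).astype(int);B=proj("side",nom).astype(int);C=proj("scene",[.517,.092,.095]).astype(int);D=proj("side",[.517,.092,.095]).astype(int)
def crop(c,o,w=25):
    x=m[c][o[1]-w:o[1]+w,o[0]-w:o[0]+w];print(c,o-w);return cv2.resize(x,(300,300),interpolation=cv2.INTER_CUBIC)
cv2.imwrite("pics/c4.png",np.vstack([np.hstack([crop("scene",A),crop("side",B)]),np.hstack([crop("scene",C),crop("side",D)])]))
```

```text
nom head top [ 0.55716565 -0.16733359  0.19972729] px [278.40163085  65.30849618]
0.19 [ 0.55974096 -0.16555598  0.19      ] [0.10792356 0.00111558 0.17272731]
0.198 [ 0.55907231 -0.16653047  0.198     ] [0.10674174 0.00111653 0.16472731]
0.205 [ 0.55848724 -0.16738316  0.205     ] [0.10570764 0.00111736 0.15772731]
width 0.04844753399626014
scene head top px [199.78494311 213.95931448] nut [306.89692116 208.76494748]
side head top px [284.83384988 131.7322687 ] nut [276.54173504 231.82803002]
scene [174 188]
side [259 106]
scene [281 185]
side [251 209]
```

View pics/c4.png

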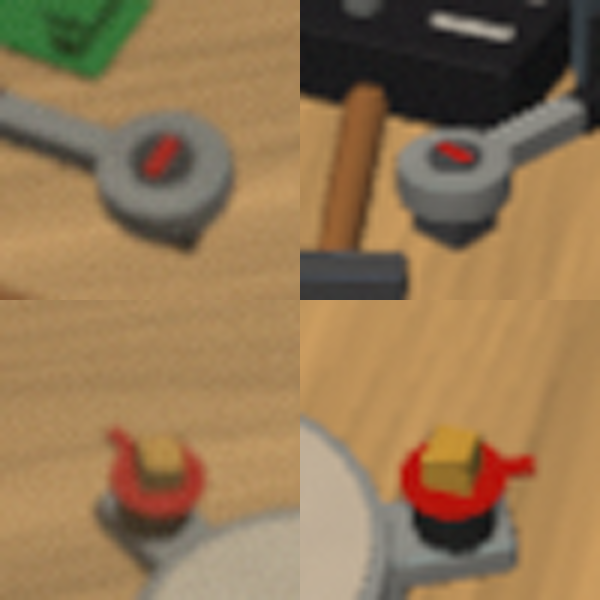

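Run:
```python
from h import *
s=bot.sense();R=np.array(s["ee_rot"]);p=np.array(s["ee_pos"])
r=[ray("scene",(201.8,215.2)),ray("side",(284.8,132.3)),ray("wrist",(281,62))]
for k in([0,1,2],[0,2],[1,2],[0,1]):
    q=tri([r[i] for i in k]);print(k,q,R.T@(q-p))
n=[ray("scene",(307.7,209.5)),ray("side",(276.8,232.8))]
q=tri(n);print("nut",q,[np.linalg.norm(np.cross(d,q-o)) for o,d in n])
for c,u in(("scene",(307.7,209.5)),("side",(276.8,232.8))): print(atz(c,u,.104))
# socket bottom corner and nut top corners
print("sock corner tri",tri([ray("side",(259+155/6,106+246/6)),]*1+[ray("side",(259+155/6+.01,106+246/6))]) if 0 else atz("side",(259+155/6,106+246/6),.161),atz("scene",(174+190/6,188+250/6),.161))
for x,y in((435,428),(480,438),(470,464),(425,460)): print("nutcorner",atz("side",(251+(x-300)/6,209+(y-300)/6),.104))
print(bot.sense()["wrist_torque"])
```

```text
[0, 1, 2] [ 0.55848121 -0.16543997  0.19782554] [ 1.07314294e-01 -6.72526109e-06  1.64904049e-01]
[0, 2] [ 0.55895258 -0.16490978  0.19606366] [1.08018248e-01 8.13578396e-05 1.66665917e-01]
[1, 2] [ 0.55809887 -0.16674971  0.1984037 ] [0.10601834 0.00042003 0.16432592]
[0, 1] [ 0.55810134 -0.16446709  0.19818511] [ 0.10790093 -0.00087081  0.16454442]
nut [0.51693785 0.0935418  0.10164944] [np.float64(0.0010030194260439958), np.float64(0.001003019426044049)]
[0.51966209 0.09340709 0.104     ]
[0.51571709 0.09478706 0.104     ]
sock corner tri [ 0.55494299 -0.15605177  0.161     ] [ 0.57351572 -0.16088394  0.161     ]
nutcorner [0.52476617 0.08897471 0.104     ]
nutcorner [0.50717346 0.09035387 0.104     ]
nutcorner [0.50767662 0.10403614 0.104     ]
nutcorner [0.52432131 0.10568433 0.104     ]
[-0.10813144  0.0523909  -0.04421607]
```

drive_tool(series=[0,0,6,1,22,0,-1,0,0,12,2,45,0,-1,0,0,18,2,67,0,-1,0,0,24,3,90,0,-1,0,0,30,3,112,0,-1])

```text
t: 6.75
ee_pos: [0.5007, -0.1408, 0.3628]
ee_rot: [[0.073, 0.997, 0.0], [0.997, -0.073, -0.0], [-0.0, 0.0, -1.0]]
contact_force: [-0.8, 0.3, -3.3]
opening: 0.174
```

drive_tool(series=[0,0,6,1,22,0,-1,0,0,12,2,45,0,-1,0,0,18,2,67,0,-1,0,0,24,3,90,0,-1,0,0,29.5,3,111,0,-1])

```text
t: 7.17
ee_pos: [0.5037, -0.0296, 0.3629]
ee_rot: [[-0.428, 0.904, 0.0], [0.904, 0.428, 0.0], [-0.0, 0.0, -1.0]]
contact_force: [0.2, -0.3, -2.9]
opening: 0.173
```

drive_tool(series=[0,0,0,0,0,0,-1,0,0,0,0,0,0,-1,0,0,0,0,0,0,-1])

```text
t: 7.42
ee_pos: [0.5038, -0.0311, 0.3628]
ee_rot: [[-0.422, 0.907, 0.0], [0.907, 0.422, -0.0], [-0.0, 0.0, -1.0]]
contact_force: [0.1, -0.3, -4.4]
opening: 0.179
```

Run:
```python
from h import *
s=bot.sense();print(s["t"],s["ee_pos"],np.degrees(np.arctan2(s["ee_rot"][1][0],s["ee_rot"][0][0])),s["contact_force"],s["wrist_torque"])
im=bot.snapshot("wrist");print(proj("wrist",[.517,.0935,.104]))
for n in("nut_top","drum"):
    for d in bot.place_of("wrist",n)[:2]: print(n,np.round(d["xyz"],4),round(d["p"],2),proj("wrist",d["xyz"]))
cv2.imwrite("pics/w5.png",im)
```

```text
7.4167 [ 0.50382218 -0.03107677  0.36281596] 114.94833951756856 [ 0.08346424 -0.34827702 -4.44041742] [-0.17754074 -0.22027348 -0.02061402]
[366.78654119  80.43460237]
nut_top [0.5136 0.0902 0.1038] 0.6 [360.95929705  81.96691997]
drum [ 0.6226  0.1413 -0.0033] 0.57 [439.23015865  97.81173112]
```

View pics/w5.png

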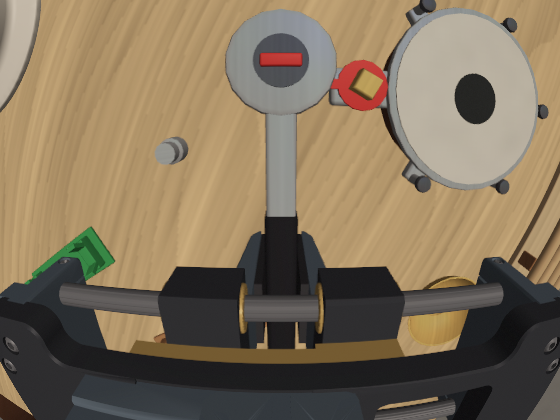

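Run:
```python
import cv2
m=cv2.imread("pics/w5.png")[55:115,330:410];cv2.imwrite("pics/c6.png",cv2.resize(m,None,fx=8,fy=8,interpolation=cv2.INTER_CUBIC))
```

```text
(no output)
```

View pics/c6.png

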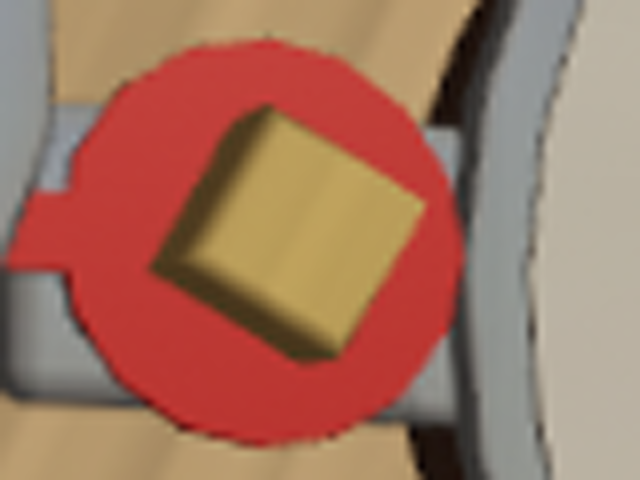

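Close crop: nut square with corners at about (364,68),(383,81),(372,99),(353,87). The centre is (368,84), on the red washer centred at (363,85) with its pointer to the left.

Run:
```python
from h import *
s=bot.sense();R=np.array(s["ee_rot"]);p=np.array(s["ee_pos"])
n=atz("wrist",(368.3,83.9),.101);print("nut",n,"washer",atz("wrist",(330+267/8,55+242/8),.086))
C=[atz("wrist",(330+x/8,55+y/8),.1005) for x,y in((275,108),(425,205),(340,352),(185,258))]
for i in range(4):
    e=C[(i+1)%4]-C[i];print(np.linalg.norm(e),np.degrees(np.arctan2(e[1],e[0]))%90)
h=atz("wrist",(281,62),p[2]-.165);print("head",h,R.T@(h-p),"shift",(n-h)*1e3)
import itertools
nn=tri([ray("scene",(307.7,209.5)),ray("side",(276.8,232.8)),ray("wrist",(368.3,83.9))]);print("tri nut",nn)
```

```text
nut [0.5197192  0.09210359 0.101     ] washer [0.5197178  0.09207152 0.086     ]
0.01701306218359533 85.90253284242476
0.016892556598832445 85.86051425529736
0.01722814999419128 86.96381130494038
0.017213111786483107 85.15516881803121
head [0.4606987  0.06458603 0.19773384] [0.10541042 0.00142255 0.16498183] shift [ 59.02049432  27.51755717 -96.73384196]
tri nut [0.51801467 0.09281699 0.10193769]
```

drive_tool(series=[0,0,0,30,14,0,-1,0,0,0,59,27.5,0,-1,0,0,0,59,27.5,-25,-1,0,0,0,59,27.5,-50,-1,0,0,0,59,27.5,-50,-1])

```text
t: 7.98
ee_pos: [0.5617, -0.0037, 0.3088]
ee_rot: [[-0.422, 0.907, -0.006], [0.907, 0.422, 0.001], [0.003, -0.005, -1.0]]
contact_force: [-1.4, 0.8, -5.7]
opening: 0.171
```

drive_tool(series=[0,0,0,0,0,0,-1,0,0,0,0,0,0,-1])

```text
t: 8.15
ee_pos: [0.5629, -0.0039, 0.3138]
ee_rot: [[-0.422, 0.907, 0.001], [0.907, 0.422, -0.0], [-0.0, 0.001, -1.0]]
contact_force: [0.3, -0.0, -3.7]
opening: 0.174
```

Run:
```python
from h import *
s=bot.sense();R=np.array(s["ee_rot"]);p=np.array(s["ee_pos"])
print(s["t"],p,s["contact_force"],s["wrist_torque"])
o=[]
for c in("scene","side"):
    im=bot.snapshot(c);u=proj(c,[.519,.092,.115]).astype(int)-25;print(c,u);x=im[u[1]:u[1]+50,u[0]:u[0]+50]
    o.append(cv2.resize(x,(400,400),interpolation=cv2.INTER_CUBIC))
    for k,P in dict(nut=[.5197,.0921,.104],head=p+R@[.1055,.0014,.164]).items(): print(k,(proj(c,P)-u)*8)
cv2.imwrite("pics/c7.png",np.hstack(o))
```

```text
8.15 [ 0.56291883 -0.0038594   0.31375504] [ 0.32885696 -0.01747053 -3.70757173] [-0.15832909 -0.18732877  0.01579097]
scene [282 181]
nut [201.60584171 228.71934458]
head [213.91149641 136.57147831]
side [250 203]
nut [202.84980921 229.35791796]
head [197.89700316 111.66749849]
```

View pics/c7.png

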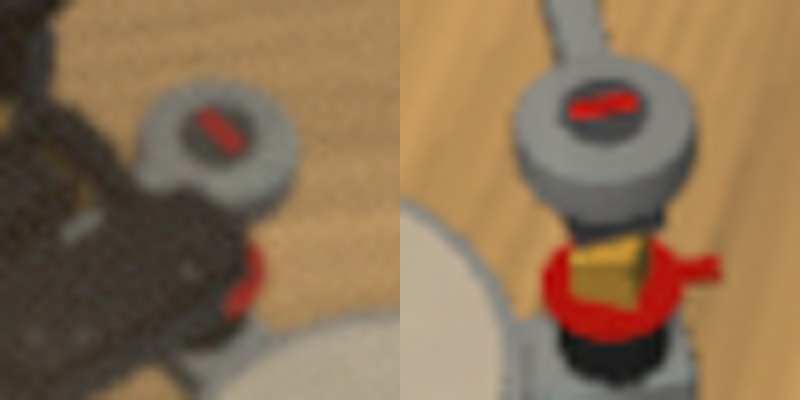

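The side crop shows the head (605,112) above the nut (610,260), aligned to within about 1.5 mm. The socket's front edge is about 23° counter-clockwise of the nut's face, so I pre-turn about the nut axis, clockwise.

```bash
cat >> h.py <<'E'
def swing(c,p,degs,dz=0):
    v=np.array(p[:2])-np.array(c[:2]);o=[]
    for a in degs:
        t=np.radians(a);q=np.array([[np.cos(t),-np.sin(t)],[np.sin(t),np.cos(t)]])@v-v
        o+=[0,0,float(a),*map(float,np.round(q*1e3,1)),dz,-1]
    print(o)
def st():
    s=bot.sense();R=np.array(s["ee_rot"]);p=np.array(s["ee_pos"]);psi=np.degrees(np.arctan2(R[1,0],R[0,0]))
    f=np.array(s["contact_force"]);m=np.array(s["wrist_torque"])
    print("t",s["t"],"p",np.round(p,4),"psi",round(psi,2),"f",np.round(f,2),"m",np.round(m,3),"q6",round(s["q"][5],2),"tilt",np.round(R[2],3));return p,R,f,m
E
python3 - <<'E'
from h import *
p,R,_,_=st();swing((.5186,.0925),p,[-6,-12,-18,-23,-23])
E
```

```text
t 8.25 p [ 0.563  -0.0037  0.3142] psi 114.96 f [-0.11 -0.17 -3.78] m [-0.12  -0.232  0.014] q6 -0.55 tilt [-0.001  0.002 -1.   ]
[0, 0, -6.0, -10.3, -4.1, 0, -1, 0, 0, -12.0, -21.0, -7.1, 0, -1, 0, 0, -18.0, -31.9, -9.0, 0, -1, 0, 0, -23.0, -41.1, -9.7, 0, -1, 0, 0, -23.0, -41.1, -9.7, 0, -1]
```

drive_tool(series=[0,0,-6,-10.3,-4.1,0,-1,0,0,-12,-21,-7.1,0,-1,0,0,-18,-31.9,-9,0,-1,0,0,-23,-41.1,-9.7,0,-1,0,0,-23,-41.1,-9.7,0,-1])

```text
t: 8.67
ee_pos: [0.5203, -0.0133, 0.3138]
ee_rot: [[-0.03, 1.0, 0.0], [1.0, 0.03, -0.0], [-0.0, 0.0, -1.0]]
contact_force: [-0.4, 0.5, -4.6]
opening: 0.174
```

drive_tool(series=[0,0,0,0,0,-3,-1,0,0,0,0,0,-6,-1,0,0,0,0,0,-8,-1,0,0,0,0,0,-8,-1,0,0,0,0,0,-8,-1])

```text
t: 9.08
ee_pos: [0.5219, -0.0131, 0.3045]
ee_rot: [[-0.036, 0.999, -0.0], [0.999, 0.036, 0.0], [0.0, -0.0, -1.0]]
contact_force: [-0.2, 0.5, -4.8]
opening: 0.175
```

drive_tool(series=[0,0,0,0,0,-1,-1,0,0,0,0,0,-2,-1,0,0,0,0,0,-3,-1,0,0,0,0,0,-3,-1,0,0,0,0,0,-3,-1])

```text
t: 9.5
ee_pos: [0.5216, -0.0131, 0.3016]
ee_rot: [[-0.035, 0.999, -0.0], [0.999, 0.035, 0.0], [0.0, -0.0, -1.0]]
contact_force: [-0.5, 0.9, -3.1]
opening: 0.172
```

Run:
```python
from h import *
st()
```

```text
t 9.5 p [ 0.5216 -0.0131  0.3016] psi 92.01 f [-0.46  0.9  -3.09] m [-0.22  -0.112 -0.034] q6 -0.17 tilt [ 0. -0. -1.]
```

drive_tool(series=[0,0,0,0,0,-1,-1,0,0,0,0,0,-2,-1,0,0,0,0,0,-2,-1,0,0,0,0,0,-2,-1])

```text
t: 9.83
ee_pos: [0.5216, -0.0131, 0.2997]
ee_rot: [[-0.035, 0.999, 0.0], [0.999, 0.035, -0.0], [-0.0, 0.0, -1.0]]
contact_force: [0.1, -1.4, -3.0]
opening: 0.172
```

Run:
```python
from h import *
st()
```

```text
t 9.8333 p [ 0.5216 -0.0131  0.2997] psi 92.0 f [ 0.08 -1.37 -2.97] m [-0.157 -0.108  0.022] q6 -0.17 tilt [-0.  0. -1.]
```

drive_tool(series=[0,0,0,0,0,-1,-1,0,0,0,0,0,-2,-1,0,0,0,0,0,-2,-1,0,0,0,0,0,-2,-1])

```text
t: 10.17
ee_pos: [0.5217, -0.0131, 0.2978]
ee_rot: [[-0.035, 0.999, 0.0], [0.999, 0.035, -0.0], [-0.0, 0.0, -1.0]]
contact_force: [-0.0, -1.3, 1.8]
opening: 0.172
```

drive_tool(series=[0,0,0,0,0,0,-1,0,0,0,0,0,0,-1])

```text
t: 10.33
ee_pos: [0.5217, -0.0131, 0.2978]
ee_rot: [[-0.035, 0.999, 0.0], [0.999, 0.035, -0.0], [-0.0, 0.0, -1.0]]
contact_force: [-0.7, -2.8, 1.0]
opening: 0.174
```

Run:
```python
from h import *
st()
```

```text
t 10.3333 p [ 0.5217 -0.0131  0.2978] psi 92.0 f [-0.72 -2.79  1.04] m [-0.062 -0.069  0.006] q6 -0.17 tilt [-0.  0. -1.]
```

drive_tool(series=[0,0,0,0,-0.5,0,-1,0,0,0,0,-1,0,-1,0,0,0,0,-1,0,-1])

```text
t: 10.58
ee_pos: [0.5216, -0.014, 0.2977]
ee_rot: [[-0.035, 0.999, -0.0], [0.999, 0.035, 0.0], [0.0, -0.0, -1.0]]
contact_force: [0.3, 1.9, 0.6]
opening: 0.169
```

Run:
```python
from h import *
p,*_=st()
swing((.5186,.0925),p,[-2,-4,-4,-4])
swing((.5186,.0925),p,[4,8,12,12])
```

```text
t 10.5833 p [ 0.5216 -0.014   0.2977] psi 91.99 f [0.26 1.91 0.64] m [ 0.566 -0.218 -0.033] q6 -0.18 tilt [ 0. -0. -1.]
[0, 0, -2.0, -3.7, -0.0, 0, -1, 0, 0, -4.0, -7.4, 0.1, 0, -1, 0, 0, -4.0, -7.4, 0.1, 0, -1, 0, 0, -4.0, -7.4, 0.1, 0, -1]
[0, 0, 4.0, 7.4, 0.5, 0, -1, 0, 0, 8.0, 14.8, 1.4, 0, -1, 0, 0, 12.0, 22.1, 2.9, 0, -1, 0, 0, 12.0, 22.1, 2.9, 0, -1]
```

drive_tool(series=[0,0,-2,-3.7,0.4,0,-1,0,0,-4,-7.4,0.5,0,-1,0,0,-6,-11.1,0.8,0,-1,0,0,-6,-11.1,0.8,0,-1])

```text
t: 10.92
ee_pos: [0.5099, -0.0132, 0.2975]
ee_rot: [[0.072, 0.997, -0.001], [0.997, -0.072, 0.0], [-0.0, -0.001, -1.0]]
contact_force: [1.2, -0.5, -4.1]
opening: 0.175
```

Run:
```python
from h import *
p,*_=st()
```

```text
t 10.9167 p [ 0.5099 -0.0132  0.2975] psi 85.9 f [ 1.24 -0.53 -4.11] m [-0.224 -0.292 -0.142] q6 -0.07 tilt [-0.    -0.001 -1.   ]
```

drive_tool(series=[0,0,0,0,0,-1,-1,0,0,0,0,0,-2.5,-1,0,0,0,0,0,-4,-1,0,0,0,0,0,-4,-1,0,0,0,0,0,-4,-1])

```text
t: 11.33
ee_pos: [0.5105, -0.0133, 0.2935]
ee_rot: [[0.069, 0.998, -0.0], [0.998, -0.069, 0.0], [-0.0, -0.0, -1.0]]
contact_force: [0.2, -1.3, -4.6]
opening: 0.174
```

Run:
```python
from h import *
p,*_=st()
```

```text
t 11.3333 p [ 0.5105 -0.0133  0.2935] psi 86.02 f [ 0.15 -1.28 -4.59] m [-0.331 -0.087 -0.016] q6 -0.07 tilt [-0. -0. -1.]
```

drive_tool(series=[0,0,0,0,0,-1,-1,0,0,0,0,0,-2,-1,0,0,0,0,0,-2.5,-1,0,0,0,0,0,-2.5,-1])

```text
t: 11.67
ee_pos: [0.5105, -0.0133, 0.2911]
ee_rot: [[0.07, 0.998, -0.0], [0.998, -0.07, -0.0], [-0.0, -0.0, -1.0]]
contact_force: [0.6, -0.6, -4.6]
opening: 0.171
```

Run:
```python
from h import *
p,*_=st()
```

```text
t 11.6667 p [ 0.5105 -0.0133  0.2911] psi 86.0 f [ 0.55 -0.6  -4.64] m [-0.3   -0.103 -0.065] q6 -0.07 tilt [-0. -0. -1.]
```

Free so far, and mouth height ≈0.091 or less. I continue down gently until it seats.

drive_tool(series=[0,0,0,0,0,-0.5,-1,0,0,0,0,0,-1,-1,0,0,0,0,0,-1.5,-1,0,0,0,0,0,-1.5,-1])

```text
t: 12.0
ee_pos: [0.5105, -0.0133, 0.2896]
ee_rot: [[0.07, 0.998, -0.0], [0.998, -0.07, 0.0], [0.0, -0.0, -1.0]]
contact_force: [0.5, -1.1, -3.6]
opening: 0.172
```

Run:
```python
from h import *
p,*_=st()
```

```text
t 12.0 p [ 0.5105 -0.0133  0.2896] psi 86.0 f [ 0.48 -1.06 -3.61] m [-0.226 -0.106 -0.052] q6 -0.07 tilt [ 0. -0. -1.]
```

drive_tool(series=[0,0,0,0,0,-0.5,-1,0,0,0,0,0,-1,-1,0,0,0,0,0,-1,-1,0,0,0,0,0,-1,-1])

```text
t: 12.33
ee_pos: [0.5105, -0.0133, 0.2887]
ee_rot: [[0.07, 0.998, -0.0], [0.998, -0.07, -0.0], [-0.0, -0.0, -1.0]]
contact_force: [-0.0, -0.5, -4.4]
opening: 0.174
```

Run:
```python
from h import *
p,*_=st()
o=[]
im=bot.snapshot("side");u=proj("side",[.519,.092,.11]).astype(int)-30;x=im[u[1]:u[1]+60,u[0]:u[0]+60]
cv2.imwrite("pics/c9.png",cv2.resize(x,(480,480),interpolation=cv2.INTER_CUBIC))
```

```text
t 12.3333 p [ 0.5105 -0.0133  0.2887] psi 86.0 f [-0.   -0.45 -4.44] m [-0.325 -0.057 -0.042] q6 -0.07 tilt [-0. -0. -1.]
```

View pics/c9.png

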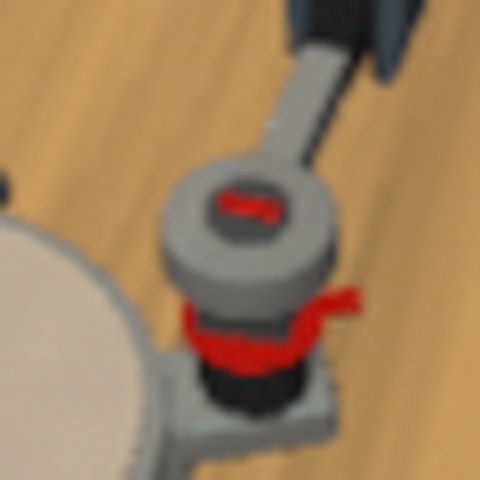

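The side crop shows the socket over the nut, its lower edge at (245,335), just above the red washer. It is not yet bottomed by force, so I continue down.

drive_tool(series=[0,0,0,0,0,-0.5,-1,0,0,0,0,0,-1,-1,0,0,0,0,0,-1,-1,0,0,0,0,0,-1,-1])

```text
t: 12.72
ee_pos: [0.5105, -0.0133, 0.2878]
ee_rot: [[0.07, 0.998, 0.0], [0.998, -0.07, 0.0], [0.0, 0.0, -1.0]]
contact_force: [-0.7, -1.8, -0.4]
opening: 0.17
```

Run:
```python
from h import *
p,*_=st()
```

```text
t 12.7167 p [ 0.5105 -0.0133  0.2878] psi 86.0 f [-0.7  -1.76 -0.38] m [-0.138  0.006  0.005] q6 -0.07 tilt [ 0.  0. -1.]
```

Seated: about 4 N net downward, with height as expected. Now I swing back counter-clockwise to gain room.

```bash
cat >> h.py <<'E'
C=(.5186,.0924)
def mn():
    p,R,f,m=st();r=p[:2]-np.array(C);t=-np.degrees(0)
    u=np.array([R[0,0],R[1,0]]);w=np.array([-u[1],u[0]])
    print("Mnut",round(m[2]+r[0]*f[1]-r[1]*f[0],3),"f along handle(toward head)",round(float(u@f[:2]),2),"tangential",round(float(w@f[:2]),2));return p
E
python3 - <<'E'
from h import *
p=mn();c=C
swing(c,[.5105,-.0133],[6,12,18,24,30]);
def rot(a):
    t=np.radians(a);v=np.array([.5105,-.0133])-c;return np.array([[np.cos(t),-np.sin(t)],[np.sin(t),np.cos(t)]])@v+c
swing(c,rot(30),[6,12,12,12,12])
E
```

```text
t 12.7167 p [ 0.5105 -0.0133  0.2878] psi 86.0 f [-0.7  -1.76 -0.38] m [-0.138  0.006  0.005] q6 -0.07 tilt [ 0.  0. -1.]
Mnut -0.055 f along handle(toward head) -1.81 tangential 0.58
[0, 0, 6.0, 11.1, -0.3, 0, -1, 0, 0, 12.0, 22.2, 0.6, 0, -1, 0, 0, 18.0, 33.1, 2.7, 0, -1, 0, 0, 24.0, 43.7, 5.8, 0, -1, 0, 0, 30.0, 53.9, 10.1, 0, -1]
[0, 0, 6.0, 9.7, 5.3, 0, -1, 0, 0, 12.0, 18.9, 11.6, 0, -1, 0, 0, 12.0, 18.9, 11.6, 0, -1, 0, 0, 12.0, 18.9, 11.6, 0, -1, 0, 0, 12.0, 18.9, 11.6, 0, -1]
```

drive_tool(series=[0,0,6,11.1,-0.3,0,-1,0,0,12,22.2,0.6,0,-1,0,0,18,33.1,2.7,0,-1,0,0,24,43.7,5.8,0,-1,0,0,30,53.9,10.1,0,-1])

```text
t: 13.13
ee_pos: [0.5649, -0.0031, 0.2877]
ee_rot: [[-0.443, 0.897, -0.0], [0.897, 0.443, 0.0], [0.0, 0.0, -1.0]]
contact_force: [1.3, 0.6, -1.9]
opening: 0.175
```

drive_tool(series=[0,0,6,9.7,5.3,0,-1,0,0,12,18.9,11.6,0,-1,0,0,12,18.9,11.6,0,-1,0,0,12,18.9,11.6,0,-1])

```text
t: 13.47
ee_pos: [0.5833, 0.0085, 0.2876]
ee_rot: [[-0.614, 0.789, -0.0], [0.789, 0.614, -0.0], [-0.0, -0.0, -1.0]]
contact_force: [0.4, 0.4, -1.0]
opening: 0.176
```

Run:
```python
from h import *
p=mn()
```

```text
t 13.4667 p [0.5833 0.0085 0.2876] psi 127.88 f [ 0.39  0.38 -0.96] m [ 0.16  -0.188 -0.078] q6 -0.75 tilt [-0. -0. -1.]
Mnut -0.021 f along handle(toward head) 0.07 tangential -0.54
```

```bash
cat >> h.py <<'E'
def plan(psi0,steps,dz=0):
    # offset of TCP from axis at psi: fitted from the seated pose (psi=86)
    v0=np.array([.5105,-.0133])-np.array(C)
    a=np.radians(psi0-86);v=np.array([[np.cos(a),-np.sin(a)],[np.sin(a),np.cos(a)]])@v0
    swing(C,np.array(C)+v,steps,dz)
E
python3 - <<'E'
from h import *
plan(128,[-6,-12,-18,-24,-30]);plan(98,[-6,-12,-18,-24,-24]);plan(74,[-3,-6,-6]);plan(68,[-3,-6,-6]);plan(62,[-3,-6,-6]);plan(56,[-3,-6,-6])
E
```

```text
[0, 0, -6.0, -9.1, -6.3, 0, -1, 0, 0, -12.0, -18.9, -11.6, 0, -1, 0, 0, -18.0, -29.1, -15.9, 0, -1, 0, 0, -24.0, -39.7, -19.1, 0, -1, 0, 0, -30.0, -50.7, -21.1, 0, -1]
[0, 0, -6.0, -11.1, -0.9, 0, -1, 0, 0, -12.0, -22.2, -0.6, 0, -1, 0, 0, -18.0, -33.2, 0.8, 0, -1, 0, 0, -24.0, -44.0, 3.4, 0, -1, 0, 0, -24.0, -44.0, 3.4, 0, -1]
[0, 0, -3.0, -5.3, 1.7, 0, -1, 0, 0, -6.0, -10.5, 3.7, 0, -1, 0, 0, -6.0, -10.5, 3.7, 0, -1]
[0, 0, -3.0, -5.1, 2.2, 0, -1, 0, 0, -6.0, -10.0, 4.8, 0, -1, 0, 0, -6.0, -10.0, 4.8, 0, -1]
[0, 0, -3.0, -4.8, 2.8, 0, -1, 0, 0, -6.0, -9.5, 5.8, 0, -1, 0, 0, -6.0, -9.5, 5.8, 0, -1]
[0, 0, -3.0, -4.5, 3.3, 0, -1, 0, 0, -6.0, -8.8, 6.7, 0, -1, 0, 0, -6.0, -8.8, 6.7, 0, -1]
```

drive_tool(series=[0,0,-6,-9.1,-6.3,0,-1,0,0,-12,-18.9,-11.6,0,-1,0,0,-18,-29.1,-15.9,0,-1,0,0,-24,-39.7,-19.1,0,-1,0,0,-30,-50.7,-21.1,0,-1])

```text
t: 13.88
ee_pos: [0.5316, -0.0131, 0.2878]
ee_rot: [[-0.13, 0.992, 0.0], [0.992, 0.13, 0.0], [0.0, 0.0, -1.0]]
contact_force: [0.9, 2.2, -1.9]
opening: 0.174
```

```bash
python3 -c "
from h import *
mn()"
```

```text
t 13.8833 p [ 0.5316 -0.0131  0.2878] psi 97.45 f [ 0.93  2.23 -1.93] m [ 0.623 -0.347  0.094] q6 -0.27 tilt [ 0.  0. -1.]
Mnut 0.222 f along handle(toward head) 2.09 tangential -1.22
```

drive_tool(series=[0,0,-6,-11.1,-0.9,0,-1,0,0,-12,-22.2,-0.6,0,-1,0,0,-18,-33.2,0.8,0,-1,0,0,-24,-44,3.4,0,-1,0,0,-24,-44,3.4,0,-1])

```text
t: 14.3
ee_pos: [0.487, -0.0093, 0.2879]
ee_rot: [[0.285, 0.959, 0.0], [0.959, -0.285, 0.0], [0.0, 0.0, -1.0]]
contact_force: [5.4, -2.1, -1.6]
opening: 0.171
```

```bash
python3 -c "
from h import *
mn()"
```

```text
t 14.3 p [ 0.487  -0.0093  0.2879] psi 73.46 f [ 5.39 -2.14 -1.58] m [-0.315 -1.105 -0.333] q6 0.15 tilt [ 0.  0. -1.]
Mnut 0.282 f along handle(toward head) -0.52 tangential -5.77
```

drive_tool(series=[0,0,-3,-5.3,1.7,0,-1,0,0,-6,-10.5,3.7,0,-1,0,0,-6,-10.5,3.7,0,-1])

```text
t: 14.55
ee_pos: [0.4777, -0.0057, 0.2878]
ee_rot: [[0.376, 0.927, 0.0], [0.927, -0.376, -0.0], [-0.0, 0.0, -1.0]]
contact_force: [1.5, -3.7, 0.3]
opening: 0.176
```

```bash
python3 -c "
from h import *
mn()"
```

```text
t 14.55 p [ 0.4777 -0.0057  0.2878] psi 67.92 f [ 1.54 -3.67  0.28] m [-0.569 -0.457 -0.011] q6 0.25 tilt [-0.  0. -1.]
Mnut 0.29 f along handle(toward head) -2.82 tangential -2.81
```

drive_tool(series=[0,0,-3,-5.1,2.2,0,-1,0,0,-6,-10,4.8,0,-1,0,0,-6,-10,4.8,0,-1])

```text
t: 14.8
ee_pos: [0.4679, -0.0009, 0.2878]
ee_rot: [[0.469, 0.883, -0.0], [0.883, -0.469, -0.0], [-0.0, 0.0, -1.0]]
contact_force: [0.0, -5.0, -1.1]
opening: 0.168
```

```bash
python3 -c "
from h import *
mn()
for a in (62,56,50,44,38,32,26,20,14,8,2,-4,-10,-16,-22,-28): plan(a,[-3,-6,-6])"
```

```text
t 14.8 p [ 0.4679 -0.0009  0.2878] psi 62.0 f [ 0.02 -5.   -1.1 ] m [-0.993 -0.191 -0.12 ] q6 0.36 tilt [-0.  0. -1.]
Mnut 0.135 f along handle(toward head) -4.4 tangential -2.36
[0, 0, -3.0, -4.8, 2.8, 0, -1, 0, 0, -6.0, -9.5, 5.8, 0, -1, 0, 0, -6.0, -9.5, 5.8, 0, -1]
[0, 0, -3.0, -4.5, 3.3, 0, -1, 0, 0, -6.0, -8.8, 6.7, 0, -1, 0, 0, -6.0, -8.8, 6.7, 0, -1]
[0, 0, -3.0, -4.1, 3.7, 0, -1, 0, 0, -6.0, -8.1, 7.6, 0, -1, 0, 0, -6.0, -8.1, 7.6, 0, -1]
[0, 0, -3.0, -3.7, 4.1, 0, -1, 0, 0, -6.0, -7.2, 8.4, 0, -1, 0, 0, -6.0, -7.2, 8.4, 0, -1]
[0, 0, -3.0, -3.3, 4.5, 0, -1, 0, 0, -6.0, -6.3, 9.1, 0, -1, 0, 0, -6.0, -6.3, 9.1, 0, -1]
[0, 0, -3.0, -2.8, 4.8, 0, -1, 0, 0, -6.0, -5.3, 9.7, 0, -1, 0, 0, -6.0, -5.3, 9.7, 0, -1]
[0, 0, -3.0, -2.3, 5.1, 0, -1, 0, 0, -6.0, -4.3, 10.2, 0, -1, 0, 0, -6.0, -4.3, 10.2, 0, -1]
[0, 0, -3.0, -1.7, 5.3, 0, -1, 0, 0, -6.0, -3.2, 10.6, 0, -1, 0, 0, -6.0, -3.2, 10.6, 0, -1]
[0, 0, -3.0, -1.2, 5.4, 0, -1, 0, 0, -6.0, -2.0, 10.9, 0, -1, 0, 0, -6.0, -2.0, 10.9, 0, -1]
[0, 0, -3.0, -0.6, 5.5, 0, -1, 0, 0, -6.0, -0.9, 11.1, 0, -1, 0, 0, -6.0, -0.9, 11.1, 0, -1]
[0, 0, -3.0, -0.0, 5.6, 0, -1, 0, 0, -6.0, 0.3, 11.1, 0, -1, 0, 0, -6.0, 0.3, 11.1, 0, -1]
[0, 0, -3.0, 0.6, 5.5, 0, -1, 0, 0, -6.0, 1.4, 11.0, 0, -1, 0, 0, -6.0, 1.4, 11.0, 0, -1]
[0, 0, -3.0, 1.1, 5.4, 0, -1, 0, 0, -6.0, 2.6, 10.8, 0, -1, 0, 0, -6.0, 2.6, 10.8, 0, -1]
[0, 0, -3.0, 1.7, 5.3, 0, -1, 0, 0, -6.0, 3.7, 10.5, 0, -1, 0, 0, -6.0, 3.7, 10.5, 0, -1]
[0, 0, -3.0, 2.2, 5.1, 0, -1, 0, 0, -6.0, 4.8, 10.0, 0, -1, 0, 0, -6.0, 4.8, 10.0, 0, -1]
[0, 0, -3.0, 2.8, 4.8, 0, -1, 0, 0, -6.0, 5.8, 9.5, 0, -1, 0, 0, -6.0, 5.8, 9.5, 0, -1]
```

drive_tool(series=[0,0,-3,-5.1,2.3,0,-1,0,0,-6,-9.9,5,0,-1,0,0,-6,-9.9,5,0,-1])

```text
t: 15.05
ee_pos: [0.4583, 0.0043, 0.2878]
ee_rot: [[0.559, 0.829, 0.001], [0.829, -0.559, 0.0], [0.0, 0.0, -1.0]]
contact_force: [2.0, -0.9, -1.8]
opening: 0.177
```

```bash
python3 -c "
from h import *
mn()"
```

```text
t 15.05 p [0.4583 0.0043 0.2878] psi 56.04 f [ 2.   -0.94 -1.82] m [-0.167 -0.443  0.005] q6 0.47 tilt [ 0.  0. -1.]
Mnut 0.238 f along handle(toward head) 0.34 tangential -2.19
```

drive_tool(series=[0,0,-3,-4.5,3.3,0,-1,0,0,-6,-8.8,6.7,0,-1,0,0,-6,-8.8,6.7,0,-1])

```text
t: 15.3
ee_pos: [0.4496, 0.011, 0.2878]
ee_rot: [[0.642, 0.767, 0.0], [0.767, -0.642, 0.0], [0.0, 0.0, -1.0]]
contact_force: [1.4, -2.9, -1.2]
opening: 0.175
```

```bash
python3 -c "
from h import *
mn()"
```

```text
t 15.3 p [0.4496 0.011  0.2878] psi 50.09 f [ 1.42 -2.94 -1.24] m [-0.316 -0.318 -0.005] q6 0.59 tilt [ 0.  0. -1.]
Mnut 0.314 f along handle(toward head) -1.34 tangential -2.97
```

drive_tool(series=[0,0,-3,-4.1,3.7,0,-1,0,0,-6,-8.1,7.6,0,-1,0,0,-6,-8.1,7.6,0,-1])

```text
t: 15.55
ee_pos: [0.4415, 0.0186, 0.2878]
ee_rot: [[0.718, 0.696, 0.0], [0.696, -0.718, 0.0], [0.0, 0.0, -1.0]]
contact_force: [0.2, -2.8, -1.4]
opening: 0.176
```

```bash
python3 -c "
from h import *
mn()"
```

```text
t 15.55 p [0.4415 0.0186 0.2878] psi 44.12 f [ 0.17 -2.76 -1.4 ] m [-0.382 -0.232 -0.016] q6 0.71 tilt [ 0.  0. -1.]
Mnut 0.21 f along handle(toward head) -1.8 tangential -2.1
```

drive_tool(series=[0,0,-3,-3.7,4.1,0,-1,0,0,-6,-7.2,8.4,0,-1,0,0,-6,-7.2,8.4,0,-1])

```text
t: 15.8
ee_pos: [0.4343, 0.027, 0.2878]
ee_rot: [[0.787, 0.618, 0.0], [0.618, -0.787, -0.0], [0.0, 0.0, -1.0]]
contact_force: [0.0, -3.2, -0.2]
opening: 0.173
```

```bash
python3 -c "
from h import *
mn()"
```

```text
t 15.8 p [0.4343 0.027  0.2878] psi 38.14 f [ 0.02 -3.22 -0.16] m [-0.528 -0.143 -0.024] q6 0.83 tilt [ 0.  0. -1.]
Mnut 0.249 f along handle(toward head) -1.98 tangential -2.54
```

drive_tool(series=[0,0,-3,-3.5,4.4,0,-1,0,0,-6,-6.6,8.9,0,-1,0,0,-6,-6.6,8.9,0,-1])

```text
t: 16.05
ee_pos: [0.4278, 0.0359, 0.2878]
ee_rot: [[0.847, 0.532, 0.0], [0.532, -0.847, 0.0], [0.0, 0.0, -1.0]]
contact_force: [0.5, -1.9, -1.2]
opening: 0.175
```

```bash
python3 -c "
from h import *
mn()"
```

```text
t 16.05 p [0.4278 0.0359 0.2878] psi 32.15 f [ 0.48 -1.91 -1.19] m [-0.332 -0.134  0.087] q6 0.95 tilt [ 0.  0. -1.]
Mnut 0.288 f along handle(toward head) -0.61 tangential -1.88
```

drive_tool(series=[0,0,-3,-2.8,4.8,0,-1,0,0,-6,-5.3,9.7,0,-1,0,0,-6,-5.3,9.7,0,-1])

```text
t: 16.3
ee_pos: [0.4225, 0.0456, 0.2878]
ee_rot: [[0.897, 0.441, 0.0], [0.441, -0.897, -0.0], [0.0, 0.0, -1.0]]
contact_force: [0.3, -2.2, -0.7]
opening: 0.177
```

```bash
python3 -c "
from h import *
mn()"
```

```text
t 16.3 p [0.4225 0.0456 0.2878] psi 26.17 f [ 0.34 -2.23 -0.67] m [-0.367 -0.067  0.089] q6 1.08 tilt [ 0.  0. -1.]
Mnut 0.32 f along handle(toward head) -0.68 tangential -2.16
```

drive_tool(series=[0,0,-3,-2.3,5.1,0,-1,0,0,-6,-4.3,10.2,0,-1,0,0,-6,-4.3,10.2,0,-1])

```text
t: 16.55
ee_pos: [0.4183, 0.0557, 0.2878]
ee_rot: [[0.939, 0.345, 0.001], [0.345, -0.939, -0.0], [0.001, 0.0, -1.0]]
contact_force: [0.2, -3.3, -1.6]
opening: 0.175
```

```bash
python3 -c "
from h import *
mn()"
```

```text
t 16.55 p [0.4183 0.0557 0.2878] psi 20.18 f [ 0.22 -3.31 -1.59] m [-0.478 -0.129  0.185] q6 1.21 tilt [ 0.001  0.    -1.   ]
Mnut 0.525 f along handle(toward head) -0.93 tangential -3.18
```

drive_tool(series=[0,0,-3,-1.7,5.3,0,-1,0,0,-6,-3.2,10.6,0,-1,0,0,-6,-3.2,10.6,0,-1])

```text
t: 16.8
ee_pos: [0.4152, 0.0663, 0.2878]
ee_rot: [[0.969, 0.245, 0.001], [0.245, -0.969, -0.0], [0.001, 0.0, -1.0]]
contact_force: [0.8, -4.1, -1.6]
opening: 0.172
```

```bash
python3 -c "
from h import *
mn()"
```

```text
t 16.8 p [0.4152 0.0663 0.2878] psi 14.19 f [ 0.84 -4.15 -1.64] m [-0.726 -0.251  0.324] q6 1.34 tilt [ 0.001  0.    -1.   ]
Mnut 0.775 f along handle(toward head) -0.2 tangential -4.23
```

Torque jumped from 0.25–0.3 to about 0.75 N m, so the washer should be engaged. I check its pointer.

Run:
```python
from h import *
im=bot.snapshot("side");u=proj("side",[.519,.092,.11]).astype(int)-30;x=im[u[1]:u[1]+60,u[0]:u[0]+60]
y=cv2.resize(x,(480,480),interpolation=cv2.INTER_CUBIC)
im=bot.snapshot("scene");v=proj("scene",[.519,.092,.11]).astype(int)-30;z=cv2.resize(im[v[1]:v[1]+60,v[0]:v[0]+60],(480,480),interpolation=cv2.INTER_CUBIC)
old=cv2.imread("pics/c9.png")
def tip(i):
    h=i.astype(int);m=((h[...,2]>120)&(h[...,1]<60)&(h[...,0]<60)).astype(np.uint8)
    m[:240]=0;ys,xs=np.nonzero(m);k=xs>xs.max()-24;return xs[k].mean()/8+u[0],ys[k].mean()/8+u[1]
for n,i in(("old",old),("new",y)):
    t=tip(i);w=atz("side",t,.085);print(n,t,w,np.degrees(np.arctan2(w[1]-.0921,w[0]-.5190)))
cv2.imwrite("pics/c10.png",cv2.resize(np.hstack([old,y,z]),(800,267)))
```

```text
old (np.float64(288.13894422310756), np.float64(236.66185258964143)) [0.49254811 0.08330065 0.085     ] -161.60003608408655
new (np.float64(288.13085106382977), np.float64(236.98723404255318)) [0.49234405 0.08428949 0.085     ] -163.66879983489378
```

View pics/c10.png

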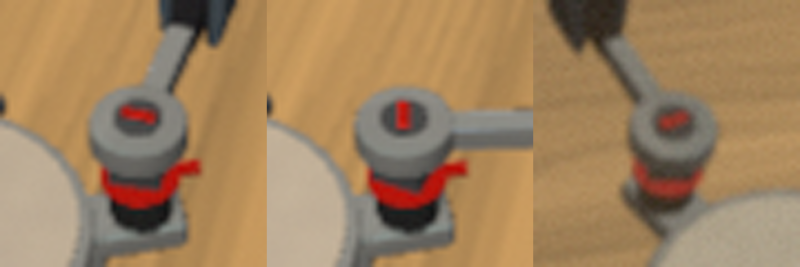

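The pointer has barely moved (about 2° by my measure). I turn about 10° more, then remeasure.

drive_tool(series=[0,0,-3,-1.2,5.4,0,-1,0,0,-6,-2,10.9,0,-1,0,0,-6,-2,10.9,0,-1])

```text
t: 17.15
ee_pos: [0.413, 0.0773, 0.2878]
ee_rot: [[0.99, 0.141, 0.0], [0.141, -0.99, 0.0], [0.0, 0.0, -1.0]]
contact_force: [0.6, -3.2, -1.1]
opening: 0.173
```

```bash
python3 -c "
from h import *
mn()"
```

```text
t 17.15 p [0.413  0.0773 0.2878] psi 8.08 f [ 0.62 -3.19 -1.14] m [-0.587 -0.311  0.35 ] q6 1.47 tilt [ 0.  0. -1.]
Mnut 0.696 f along handle(toward head) 0.17 tangential -3.24
```

drive_tool(series=[0,0,-2,-0.4,3.7,0,-1,0,0,-4,-0.6,7.4,0,-1,0,0,-4,-0.6,7.4,0,-1])

```text
t: 17.4
ee_pos: [0.4122, 0.0845, 0.2877]
ee_rot: [[0.997, 0.073, -0.0], [0.073, -0.997, -0.0], [-0.0, 0.0, -1.0]]
contact_force: [-0.2, -2.5, -2.3]
opening: 0.172
```

```bash
cat >> h.py <<'E'
def pointer():
    P=[]
    for _ in range(3):
        im=bot.snapshot("side");u=proj("side",[.519,.092,.11]).astype(int)-30;x=im[u[1]:u[1]+60,u[0]:u[0]+60]
        h=cv2.resize(x,(480,480),interpolation=cv2.INTER_CUBIC).astype(int)
        m=((h[...,2]>120)&(h[...,1]<60)&(h[...,0]<60));m[:240]=0;ys,xs=np.nonzero(m);k=xs>xs.max()-24
        t=(xs[k].mean()/8+u[0],ys[k].mean()/8+u[1]);w=atz("side",t,.085)
        P.append(np.degrees(np.arctan2(w[1]-.0921,w[0]-.5190)));print(t,P[-1])
    return np.mean(P)
E
python3 -c "
from h import *
mn();pointer()"
```

```text
t 17.4 p [0.4122 0.0845 0.2877] psi 4.17 f [-0.16 -2.51 -2.27] m [-0.621 -0.195  0.349] q6 1.56 tilt [-0.  0. -1.]
Mnut 0.615 f along handle(toward head) -0.34 tangential -2.49
(np.float64(288.286314229249), np.float64(238.3675889328063)) -172.40097309075466
(np.float64(288.28880157170926), np.float64(238.35584479371317)) -172.32676956445033
(np.float64(288.27821782178216), np.float64(238.35148514851485)) -172.30373522114056
```

The washer pointer moved about 11° from its starting angle, agreeing with roughly 12° from handle travel, so I stop. I relieve the torque with a small back swing, then lift off.

drive_tool(series=[0,0,2,0.2,-3.7,0,-1,0,0,4,0.6,-7.4,0,-1,0,0,6,1.2,-11,0,-1,0,0,6,1.2,-11,0,-1])

```text
t: 17.88
ee_pos: [0.4136, 0.0731, 0.2878]
ee_rot: [[0.984, 0.177, 0.0], [0.177, -0.984, 0.0], [0.0, -0.0, -1.0]]
contact_force: [1.1, 1.5, -0.8]
opening: 0.174
```

drive_tool(series=[0,0,0,0,0,2,-1,0,0,0,0,0,5,-1,0,0,0,0,0,8,-1,0,0,0,0,0,11,-1,0,0,0,0,0,14,-1])

```text
t: 18.3
ee_pos: [0.4145, 0.0738, 0.3022]
ee_rot: [[0.985, 0.173, 0.003], [0.173, -0.985, 0.0], [0.003, 0.0, -1.0]]
contact_force: [13.1, 2.6, -11.8]
opening: 0.174
```

```bash
python3 -c "
from h import *
mn();pointer()"
```

```text
t 18.3 p [0.4145 0.0738 0.3022] psi 9.98 f [ 13.08   2.61 -11.84] m [ 0.397 -1.793  0.28 ] q6 1.43 tilt [ 0.003  0.    -1.   ]
Mnut 0.252 f along handle(toward head) 13.33 tangential 0.3
(np.float64(288.3275510204082), np.float64(237.69260204081633)) -168.16333685065695
(np.float64(288.34613402061854), np.float64(237.7242268041237)) -168.36056879257737
(np.float64(288.354694092827), np.float64(237.80116033755274)) -168.84189545647007
```

drive_tool(series=[0,0,0,0.8,0.1,0,-1,0,0,0,1.6,0.3,0,-1,0,0,0,1.6,0.3,0,-1])

```text
t: 18.7
ee_pos: [0.4154, 0.0741, 0.3019]
ee_rot: [[0.985, 0.173, 0.001], [0.173, -0.985, 0.0], [0.001, 0.0, -1.0]]
contact_force: [5.3, 0.4, -7.5]
opening: 0.175
```

Run:
```python
from h import *
mn();pointer()
im=bot.snapshot("side");u=proj("side",[.5,.092,.11]).astype(int)-40;y=cv2.resize(im[u[1]:u[1]+80,u[0]:u[0]+80],(600,600),interpolation=cv2.INTER_CUBIC)
cv2.imwrite("pics/c11.png",y)
```

```text
t 18.7 p [0.4154 0.0741 0.3019] psi 9.99 f [ 5.33  0.44 -7.46] m [-0.01  -0.875  0.148] q6 1.43 tilt [ 0.001  0.    -1.   ]
Mnut 0.2 f along handle(toward head) 5.32 tangential -0.49
(np.float64(288.34796573875803), np.float64(237.9298715203426)) -169.64853635184218
(np.float64(288.3440860215054), np.float64(237.9206989247312)) -169.59182953868668
(np.float64(288.34535256410254), np.float64(237.91720085470087)) -169.5697165170567
```

View pics/c11.png

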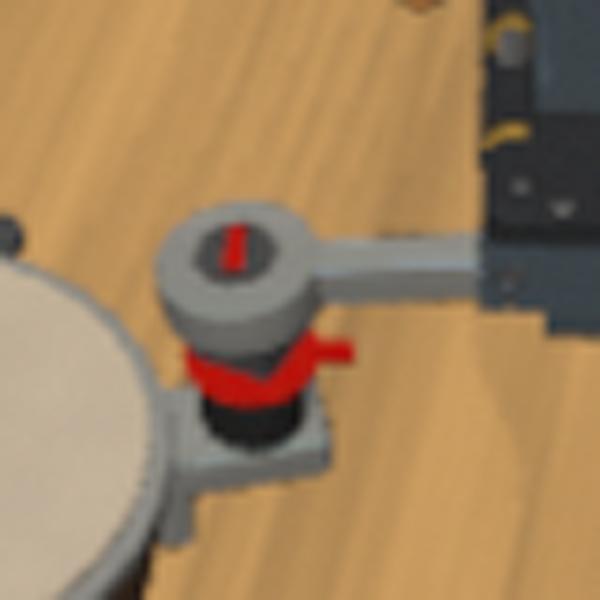

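The side crop shows the head (235,255) still close above the washer, with the socket partly on the nut and the handle drooping towards the head. I measure how far it has drooped.

Run:
```python
from h import *
p,R,f,m=st();u=proj("side",[.5,.092,.11]).astype(int)-40
t=(235/7.5+u[0],253/7.5+u[1]);print("seen",t)
for z in(.126,.130,.135,.140):print(z,proj("side",[.519,.092,z]))
print("c9 head", 248/8+proj("side",[.519,.092,.11]).astype(int)[0]-30,212/8+proj("side",[.519,.092,.11]).astype(int)[1]-30)
im=bot.snapshot("wrist");g=cv2.cvtColor(im,cv2.COLOR_BGR2GRAY)
h=cv2.HoughCircles(g[0:140,180:380],cv2.HOUGH_GRADIENT,1,50,param1=120,param2=20,minRadius=40,maxRadius=70);print(h)
o=cv2.cvtColor(cv2.imread("pics/wrist_3.png"),cv2.COLOR_BGR2GRAY)
print(cv2.HoughCircles(o[0:140,180:380],cv2.HOUGH_GRADIENT,1,50,param1=120,param2=20,minRadius=40,maxRadius=70))
```

```text
t 18.9 p [0.4153 0.074  0.3019] psi 9.99 f [ 5.5   0.82 -7.26] m [ 0.058 -0.869  0.196] q6 1.43 tilt [ 0.001  0.    -1.   ]
seen (np.float64(274.3333333333333), np.float64(224.73333333333335))
0.126 [275.41931284 224.69878347]
0.13 [275.37254658 223.40287151]
0.135 [275.31368506 221.77179506]
0.14 [275.25437016 220.12815514]
c9 head 276.0 225.5
[[[100.5  63.5  51.9]]]
[[[101.5  60.5  55.4]]]
```

The wrench pitched in the pads, with the head about 10 mm low and the socket caught on the nut. I lower again to re-level it against the nut.

drive_tool(series=[0,0,0,-0.4,-0.1,-3,-1,0,0,0,-0.8,-0.2,-6,-1,0,0,0,-1.2,-0.3,-9,-1,0,0,0,-1.4,-0.3,-11,-1,0,0,0,-1.4,-0.3,-11,-1])

```text
t: 19.37
ee_pos: [0.4132, 0.0736, 0.2903]
ee_rot: [[0.985, 0.174, -0.001], [0.174, -0.985, -0.0], [-0.001, -0.0, -1.0]]
contact_force: [-0.4, 0.0, 1.6]
opening: 0.175
```

```bash
cat >> h.py <<'E'
def head():
    g=cv2.cvtColor(bot.snapshot("wrist"),cv2.COLOR_BGR2GRAY)
    print("head",cv2.HoughCircles(g[0:140,180:380],cv2.HOUGH_GRADIENT,1,50,param1=120,param2=20,minRadius=40,maxRadius=70))
E
python3 - <<'E'
from h import *
mn();head()
E
```

```text
t 19.3667 p [0.4132 0.0736 0.2903] psi 9.99 f [-0.37  0.05  1.6 ] m [-0.086 -0.314  0.109] q6 1.43 tilt [-0.001 -0.    -1.   ]
Mnut 0.096 f along handle(toward head) -0.35 tangential 0.11
head [[[100.5  59.5  52.7]]]
```

drive_tool(series=[0,0,0,0,0,-1,-1,0,0,0,0,0,-2,-1,0,0,0,0,0,-2.5,-1,0,0,0,0,0,-2.5,-1])

```text
t: 19.75
ee_pos: [0.4131, 0.0736, 0.288]
ee_rot: [[0.985, 0.174, -0.001], [0.174, -0.985, -0.0], [-0.001, -0.0, -1.0]]
contact_force: [-6.1, -1.4, 3.2]
opening: 0.171
```

Run:
```python
from h import *
mn();head()
plan(10,[4,8,12,16,16])
```

```text
t 19.75 p [0.4131 0.0736 0.288 ] psi 10.0 f [-6.08 -1.44  3.23] m [-0.192  0.459  0.121] q6 1.43 tilt [-0.001 -0.    -1.   ]
Mnut 0.159 f along handle(toward head) -6.23 tangential -0.36
head [[[102.5  59.5  53.6]]]
[0, 0, 4.0, 1.5, -7.2, 0, -1, 0, 0, 8.0, 3.5, -14.4, 0, -1, 0, 0, 12.0, 6.0, -21.3, 0, -1, 0, 0, 16.0, 8.9, -28.1, 0, -1, 0, 0, 16.0, 8.9, -28.1, 0, -1]
```

drive_tool(series=[0,0,4,0.5,-7.4,0,-1,0,0,8,2.5,-14.6,-0.5,-1,0,0,12,5,-21.5,-1,-1,0,0,16,7.9,-28.4,-1,-1,0,0,16,7.9,-28.4,-1,-1])

```text
t: 20.22
ee_pos: [0.422, 0.0446, 0.2873]
ee_rot: [[0.898, 0.441, 0.001], [0.441, -0.898, 0.0], [0.001, 0.0, -1.0]]
contact_force: [-2.0, 3.2, 2.2]
opening: 0.171
```

Run:
```python
from h import *
mn();head();pointer()
```

```text
t 20.2167 p [0.422  0.0446 0.2873] psi 26.17 f [-1.96  3.24  2.17] m [ 0.739 -0.109  0.353] q6 1.08 tilt [ 0.001  0.    -1.   ]
Mnut -0.054 f along handle(toward head) -0.33 tangential 3.77
head [[[100.5  58.5  53.6]]]
(np.float64(288.2921626984127), np.float64(238.36458333333334)) -172.37990770730076
(np.float64(288.2869094488189), np.float64(238.34793307086613)) -172.27817610639192
(np.float64(288.28007889546353), np.float64(238.35552268244575)) -172.32819656932264
```

The torque is relieved and the pointer has turned about 9° once I correct for post compression. I lift slowly while watching the forces.

drive_tool(series=[0,0,0,0,0,1,-1,0,0,0,0,0,2,-1,0,0,0,0,0,3,-1,0,0,0,0,0,3,-1])

```text
t: 20.75
ee_pos: [0.4212, 0.0453, 0.2902]
ee_rot: [[0.899, 0.438, -0.001], [0.438, -0.899, -0.0], [-0.001, -0.0, -1.0]]
contact_force: [-0.2, 0.3, -5.2]
opening: 0.177
```

Run:
```python
from h import *
mn();head()
```

```text
t 20.75 p [0.4212 0.0453 0.2902] psi 25.99 f [-0.17  0.26 -5.18] m [-0.085  0.093  0.021] q6 1.08 tilt [-0.001 -0.    -1.   ]
Mnut -0.013 f along handle(toward head) -0.03 tangential 0.31
head [[[100.5  60.5  53.6]]]
```

drive_tool(series=[0,0,0,0,0,0.5,-1,0,0,0,0,0,1,-1,0,0,0,0,0,2,-1,0,0,0,0,0,2,-1])

```text
t: 21.13
ee_pos: [0.4214, 0.0452, 0.2923]
ee_rot: [[0.899, 0.438, 0.0], [0.438, -0.899, 0.0], [0.0, 0.0, -1.0]]
contact_force: [-0.1, -0.2, -4.9]
opening: 0.172
```

Run:
```python
from h import *
mn();head();pointer()
```

```text
t 21.1333 p [0.4214 0.0452 0.2923] psi 26.0 f [-0.12 -0.2  -4.93] m [-0.094  0.112  0.034] q6 1.08 tilt [ 0.  0. -1.]
Mnut 0.047 f along handle(toward head) -0.2 tangential -0.12
head [[[100.5  57.5  54.3]]]
(np.float64(288.25553797468353), np.float64(238.14135021097047)) -170.99584119750935
(np.float64(288.26155462184875), np.float64(238.1420693277311)) -170.99861794322155
(np.float64(288.2541928721174), np.float64(238.13705450733752)) -170.96924795937375
```

Unloaded, the pointer reads 9.4° clockwise of its start, and the lift is free. I continue.

drive_tool(series=[0,0,0,0,0,1.5,-1,0,0,0,0,0,3,-1,0,0,0,0,0,4.5,-1,0,0,0,0,0,4.5,-1])

```text
t: 21.67
ee_pos: [0.4215, 0.0452, 0.297]
ee_rot: [[0.899, 0.438, 0.0], [0.438, -0.899, 0.0], [0.0, 0.0, -1.0]]
contact_force: [-0.2, -0.2, -4.4]
opening: 0.175
```

Run:
```python
from h import *
mn();head()
```

```text
t 21.6667 p [0.4215 0.0452 0.297 ] psi 26.0 f [-0.17 -0.22 -4.39] m [-0.108  0.084 -0.034] q6 1.08 tilt [ 0.  0. -1.]
Mnut -0.021 f along handle(toward head) -0.25 tangential -0.13
head [[[100.5  57.5  54.3]]]
```

drive_tool(series=[0,0,0,0,0,1.5,-1,0,0,0,0,0,3,-1,0,0,0,0,0,4.5,-1,0,0,0,0,0,4.5,-1])

```text
t: 22.05
ee_pos: [0.4214, 0.0452, 0.3015]
ee_rot: [[0.899, 0.438, 0.0], [0.438, -0.899, -0.0], [0.0, 0.0, -1.0]]
contact_force: [-0.0, -0.6, -3.9]
opening: 0.175
```

Run:
```python
from h import *
mn();head();pointer()
```

```text
t 22.05 p [0.4214 0.0452 0.3015] psi 26.0 f [-0.01 -0.57 -3.93] m [-0.05   0.078  0.029] q6 1.08 tilt [ 0.  0. -1.]
Mnut 0.085 f along handle(toward head) -0.26 tangential -0.51
head [[[99.5 60.5 54.4]]]
(np.float64(288.2627118644068), np.float64(238.13930084745763)) -170.98090672337472
(np.float64(288.2526315789474), np.float64(238.14394736842104)) -171.01299502082344
(np.float64(288.25900423728814), np.float64(238.14671610169492)) -171.02852790997918
```

drive_tool(series=[0,0,0,0,0,5,-1,0,0,0,0,0,15,-1,0,0,0,0,0,30,-1,0,0,0,0,0,45,-1,0,0,0,0,0,60,-1])

```text
t: 22.67
ee_pos: [0.4212, 0.0452, 0.3621]
ee_rot: [[0.899, 0.438, -0.0], [0.438, -0.899, 0.0], [-0.0, -0.0, -1.0]]
contact_force: [0.6, -0.0, -3.5]
opening: 0.169
```

drive_tool(series=[0,0,3,8,-30,0,-1,0,0,6,15,-60,0,-1,0,0,9,23,-90,0,-1,0,0,12,30,-120,0,-1,0,0,15,38,-150,0,-1])

```text
t: 23.08
ee_pos: [0.4593, -0.1063, 0.3616]
ee_rot: [[0.753, 0.658, 0.0], [0.658, -0.753, -0.0], [0.0, 0.0, -1.0]]
contact_force: [1.1, 0.3, -3.5]
opening: 0.173
```

drive_tool(series=[0,0,3,8,-30,0,-1,0,0,6,15,-60,0,-1,0,0,9,23,-90,0,-1,0,0,12,30,-120,0,-1,0,0,14.5,38,-149,0,-1])

```text
t: 23.5
ee_pos: [0.4973, -0.2554, 0.3615]
ee_rot: [[0.564, 0.826, -0.0], [0.826, -0.564, 0.0], [-0.0, -0.0, -1.0]]
contact_force: [0.8, 0.2, -4.3]
opening: 0.171
```

drive_tool(series=[0,0,0,0,0,0,-1,0,0,0,0,0,0,-1,0,0,0,0,0,0,-1])

```text
t: 23.75
ee_pos: [0.4971, -0.2535, 0.3611]
ee_rot: [[0.567, 0.824, -0.001], [0.824, -0.567, 0.001], [0.0, -0.001, -1.0]]
contact_force: [-0.3, -0.5, -4.6]
opening: 0.176
```

Run:
```python
from h import *
p,R,_,_=st();head();pointer()
a=bot.snapshot("wrist");o=cv2.imread("pics/wrist_3.png")
# compare wrench in tool view: handle axis columns
for im in(o,a):
    g=cv2.cvtColor(im,cv2.COLOR_BGR2HSV)
    for y in(130,160,190,205):
        m=(g[y,240:330,1]<60)&(g[y,240:330,2]>90);x=np.nonzero(m)[0]+240;print(y,x.min(),x.max(),end=" | ")
    d=(g[205:235,281,2]<40).argmax();print("black starts",205+d)
cv2.imwrite("pics/c12.png",a)
```

```text
t 23.75 p [ 0.4971 -0.2535  0.3611] psi 55.45 f [-0.26 -0.48 -4.59] m [-0.176  0.094 -0.022] q6 0.02 tilt [ 0.    -0.001 -1.   ]
head [[[99.5 59.5 54.8]]]
(np.float64(288.2526315789474), np.float64(238.14394736842104)) -171.01299502082344
(np.float64(288.2677083333333), np.float64(238.14505208333333)) -171.01555393595146
(np.float64(288.2697505197505), np.float64(238.14241164241164)) -170.99839853552118
130 265 295 | 160 266 295 | 190 266 295 | 205 266 295 | black starts 217
130 266 295 | 160 266 295 | 190 267 295 | 205 267 295 | black starts 214
```

drive_tool(series=[0,0,0,0,-0.7,-35,-1,0,0,0,0,-0.7,-70,-1,0,0,0,0,-0.7,-105,-1,0,0,0,0,-0.7,-130,-1,0,0,0,0,-0.7,-140,-1])

```text
t: 24.42
ee_pos: [0.4966, -0.2535, 0.2182]
ee_rot: [[0.566, 0.824, -0.004], [0.824, -0.566, 0.002], [-0.0, -0.004, -1.0]]
contact_force: [-1.3, 0.9, -3.8]
opening: 0.178
```

drive_tool(series=[0,0,0,0,0,-5,-1,0,0,0,0,0,-10,-1,0,0,0,0,0,-14,-1,0,0,0,0,0,-16,-1,0,0,0,0,0,-16,-1])

```text
t: 24.83
ee_pos: [0.4976, -0.2546, 0.2058]
ee_rot: [[0.566, 0.824, 0.001], [0.824, -0.566, -0.001], [0.0, 0.001, -1.0]]
contact_force: [-0.3, 0.2, -4.4]
opening: 0.17
```

Run:
```python
from h import *
st()
```

```text
t 24.8333 p [ 0.4976 -0.2546  0.2058] psi 55.51 f [-0.32  0.17 -4.45] m [-0.161  0.113  0.045] q6 0.02 tilt [ 0.     0.001 -1.   ]
```

drive_tool(series=[0,0,0,0,0,-1,-1,0,0,0,0,0,-2,-1,0,0,0,0,0,-2,-1])

```text
t: 25.08
ee_pos: [0.4976, -0.2546, 0.2036]
ee_rot: [[0.566, 0.824, 0.001], [0.824, -0.566, -0.001], [0.0, 0.001, -1.0]]
contact_force: [1.0, -0.5, -1.5]
opening: 0.174
```

Run:
```python
from h import *
st()
```

```text
t 25.0833 p [ 0.4976 -0.2546  0.2036] psi 55.49 f [ 1.   -0.5  -1.48] m [-0.123 -0.138 -0.015] q6 0.02 tilt [ 0.     0.001 -1.   ]
```

drive_tool(series=[0,0,0,0,0,-0.5,-1,0,0,0,0,0,-1,-1,0,0,0,0,0,-1,-1])

```text
t: 25.33
ee_pos: [0.4975, -0.2547, 0.2031]
ee_rot: [[0.566, 0.824, 0.001], [0.824, -0.566, -0.001], [0.0, 0.001, -1.0]]
contact_force: [-3.9, 0.1, 13.2]
opening: 0.172
```

Run:
```python
from h import *
st()
```

```text
t 25.3333 p [ 0.4975 -0.2547  0.2031] psi 55.5 f [-3.91  0.08 13.18] m [0.355 0.338 0.013] q6 0.02 tilt [ 0.     0.001 -1.   ]
```

Contact with both saddles is firm. I ease up slightly and open.

drive_tool(series=[0,0,0,0,0,0.8,-1,0,0,0,0,0,0.8,-0.4,0,0,0,0,0,0.8,0,0,0,0,0,0,0.8,1,0,0,0,0,0,0.8,1])

```text
t: 25.75
ee_pos: [0.4974, -0.2545, 0.203]
ee_rot: [[0.566, 0.824, -0.0], [0.824, -0.566, 0.0], [-0.0, -0.0, -1.0]]
contact_force: [-0.1, 0.3, 0.8]
opening: 0.433
```

drive_tool(series=[0,0,0,0,0,0,1,0,0,0,0,0,0,1,0,0,0,0,0,0,1,0,0,0,0,0,0,1,0,0,0,0,0,0,1])

```text
t: 26.17
ee_pos: [0.4974, -0.2545, 0.203]
ee_rot: [[0.566, 0.824, -0.0], [0.824, -0.566, 0.0], [0.0, -0.0, -1.0]]
contact_force: [-0.1, 0.5, 0.2]
opening: 0.799
```

drive_tool(series=[0,0,0,0,0,0,1,0,0,0,0,0,0,1,0,0,0,0,0,0,1,0,0,0,0,0,0,1,0,0,0,0,0,0,1])

```text
t: 26.58
ee_pos: [0.4974, -0.2545, 0.203]
ee_rot: [[0.566, 0.824, -0.0], [0.824, -0.566, 0.0], [0.0, -0.0, -1.0]]
contact_force: [0.2, 0.7, 0.4]
opening: 0.999
```

drive_tool(series=[0,0,0,0,0,5,1,0,0,0,0,0,20,1,0,0,0,0,0,45,1,0,0,0,0,0,75,1,0,0,0,0,0,110,1])

```text
t: 27.0
ee_pos: [0.4969, -0.2542, 0.3136]
ee_rot: [[0.566, 0.824, -0.002], [0.824, -0.566, 0.001], [-0.0, -0.002, -1.0]]
contact_force: [0.2, 0.5, 0.2]
opening: 1.0
```

drive_tool(series=[0,0,0,0,0,25,1,0,0,0,0,0,50,1,0,0,0,0,0,50,1,0,0,0,0,0,50,1,0,0,0,0,0,50,1])

```text
t: 27.42
ee_pos: [0.4971, -0.2543, 0.3628]
ee_rot: [[0.566, 0.824, -0.0], [0.824, -0.566, 0.0], [-0.0, -0.0, -1.0]]
contact_force: [-1.3, -0.0, 1.1]
opening: 1.001
```

Run:
```python
from h import *
st();pointer()
a=bot.snapshot("wrist")
for n in ["wrench_grip","rest_mid"]:
    for d in bot.place_of("wrist",n)[:2]: print(n,np.round(d["xyz"],4),round(d["p"],2))
places("side",["wrench_grip","socket_mouth"])
im=bot.snapshot("side");u=proj("side",[.51,-.1,.06]).astype(int)
b=cv2.resize(im[u[1]-90:u[1]+90,u[0]-60:u[0]+60],(280,420))
cv2.imwrite("pics/c13.png",np.hstack([cv2.resize(a,(500,375)),cv2.resize(b,(250,375))]))
```

```text
t 27.4167 p [ 0.4971 -0.2543  0.3628] psi 55.5 f [-1.25 -0.03  1.09] m [-0.045 -0.047  0.019] q6 0.02 tilt [-0. -0. -1.]
(np.float64(288.2646750524109), np.float64(238.14570230607967)) -171.02051454397142
(np.float64(288.25393081761007), np.float64(238.13810272536688)) -170.9759074452944
(np.float64(288.2641509433962), np.float64(238.13653039832286)) -170.96310487481944
wrench_grip [ 0.4985 -0.2502  0.0287] 0.62
rest_mid [ 0.4976 -0.2485  0.0321] 0.97
rest_mid [ 0.2813 -0.255   0.0291] 0.95
side wrench_grip [ 0.4988 -0.2556  0.0264] 0.68
side wrench_grip [ 0.4021  0.3208 -0.002 ] 0.28
side socket_mouth [ 0.5607 -0.1655  0.0041] 0.85
```

View pics/c13.png

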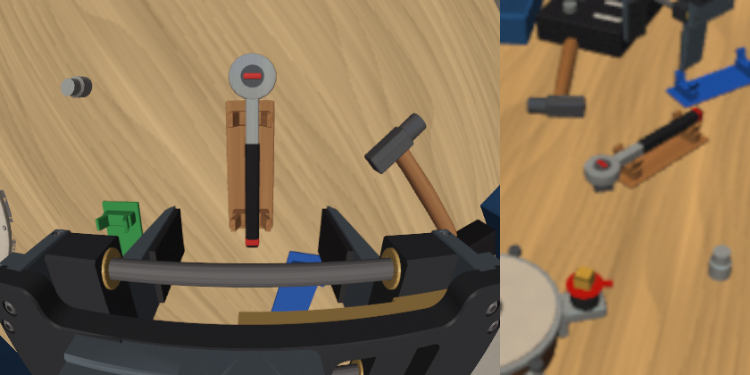

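The wrench lies in the wooden rest (head (252,75), handle end (252,243)), the nut is free, and the washer pointer shows. One last baseline check goes against the very first side crop.

Run:
```python
from h import *
im=bot.snapshot("side");x=im[209:259,251:301]
new=cv2.resize(x,(300,300),interpolation=cv2.INTER_CUBIC);old=cv2.imread("pics/c4.png")[300:,300:]
for h in(old,new):
    h=h.astype(int);m=((h[...,2]>120)&(h[...,1]<60)&(h[...,0]<60));ys,xs=np.nonzero(m);k=xs>xs.max()-18
    t=(xs[k].mean()/6+251,ys[k].mean()/6+209);w=atz("side",t,.085)
    print(t,np.degrees(np.arctan2(w[1]-.0921,w[0]-.519)))
```

```text
(np.float64(288.1759259259259), np.float64(236.61111111111111)) -161.2962595262169
(np.float64(288.2180916976456), np.float64(238.14002478314745)) -170.99834226506414
```

```bash
python3 -c "
from rig import bot
print(bot.close_job())"
```

```text
the job is handed in; nothing more can be done
None
```

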